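Refill a picking tray from a tip-over stock tote

TASK

Refill the blue picking tray from the red stock tote. First seat the empty tray flat on the stand's grey base, both ears over the brass pegs and its tall wall away from the chute, and let go; then slide the tote along the deck until its front touches the yellow edge stop, and tip it by its bar over that stop onto its side on the chute, so that all three rollers run down into the tray. Finally swing the empty tote back upright onto the deck and let go, leaving the other things on the bench where they are.

Things in the scene. Friction and masses are not known exactly. Their poses are not given: they have to be found in the camera images.
- stand: Fixed tipping stand, 408 mm long, 210 mm wide. Origin on the bench under the deck-side face of the edge stop, mid-width; its x axis runs from the deck over the stop and down the chute to the tray base, z up. Plywood deck: top 78 mm above the bench, x -172 to 0, blue side curbs 10 mm high and 108 mm apart inside.
- stop_edge (a point): Middle of the top edge of the yellow edge stop (upstand 4 mm thick, yellow strip on top), on its deck-side face: stand x 0, 12 mm above the deck, 90 mm above the bench. Axes as the stand's. The tote turns about this edge.
- chute_end (a point): Middle of the lower end of the steel chute's surface, stand x 98, 54 mm above the bench. The chute starts at the stop's top and slopes down 20 degrees, 104 mm long, between cheeks 112 mm apart; 10 mm (in x) clear of the seated tray's low wall.
- tray_seat (a point): Where the underside centre of the tray (tray_base) belongs: on top of the grey base plate (130 by 210 mm, 6 mm thick), stand x 166, 6 mm above the bench. Axes as the stand's; the seated tray's axes match them. Two brass pegs, 12 mm in diameter, 28 mm tall with tapered tips, stand on the plate at x +20, y +81 and -81 from here.
- tote_center (a point): Centre (50 mm above the underside) of the red open tote, 90 mm long (x) by 100 wide (y) by 100 high, walls 4 mm, about 0.45 kg empty (varies), with three rollers inside. It stands on the deck, its front (+x) 30 to 75 mm short of the edge stop. Its slippery sole (friction about 0.2) lets it slide level when pushed anywhere up its rear or by its bar; against the stop it tips.
- tote_bar (a point): Middle of the tote's steel bar handle: 8 mm in diameter, along the tote's y, 82 mm clear between its two posts, 43 mm behind the tote's centre, 134 mm above its underside (34 mm above the rim). It is rigidly fixed to the tote; pinched lightly (about 20 N) from above it pivots between finger pads as the tote turns, pinched hard the tote tends to turn with the fingers.
- tote_foot (a point): Point on the tote's front face, mid-width, 12 mm above its underside (45 mm ahead of its centre): it meets stop_edge when the tote stands against the stop. Lying emptied on the chute, the tote has turned 110 degrees about y from upright.
- tray_center (a point): Centre line of the blue tray, 20 mm above its underside. Loose on the bench left or right of the stand, 0.28 kg, 116 mm (x) by 130 mm (y), floor 5 mm; walls 40 mm high, 5 mm thick, but the one at +x is 75 mm high, 10 mm thick. Two ears 6 mm thick, level with the underside at x +20, y +81 and -81, each have a 16 mm peg hole (194 mm over the ears). z up.
- tray_wall (a point): Grip point in the middle of the tray's tall wall: tray x +53, 55 mm above the tray's underside, 20 mm below the wall's top; the wall is 10 mm thick along the tray's x.
- tray_base (a point): Centre of the tray's underside, axes as the tray's.
- roller0_center (a point): Centre of a black printer roller with white ends, 25 mm in diameter, 70 mm long along its y, 50 g; starts lying across the tote's floor.
- roller1_center (a point): Centre of the second roller, the same.
- roller2_center (a point): Centre of the third roller, the same.
- greybin: Bystander: grey open-fronted bin, 150 by 120 mm, 90 mm high, on the other side of the stand from the tray. Origin at the centre of its underside.
- carton: Bystander: cardboard carton 100 by 150 mm, 70 mm high, beyond the stand. Origin at the centre of its underside.
- spray: Bystander: green bottle, 52 mm in diameter, 150 mm high, beyond the stand. Origin at the centre of its underside.
- driver: Bystander: screwdriver 190 mm long lying on the bench between the robot and the stand. Origin under its middle.
Not all that is in view belongs to the job. Of the things that look like the part that bears tray_center, take the one that is farthest to the robot's right at the start.

How it is judged:
By the outcome, as a careful person would: the job done as asked, in the order asked, and still so for the second after the job is handed in, with the robot touching nothing.
It also fails if it takes over 72 s, if anything falls off the work surface, if the arm or the gripper's body presses on something with over 40 N, if the wrist force passes 120 N, or if a joint passes its speed limit or range.

ROBOT

A 6-joint arm with a two-finger parallel gripper is mounted at the origin on the work surface. World frame = base frame: x ahead of the robot, y to its left, z up, the work surface at z = 0. Lengths are in mm, angles in rad, forces in N, time in s.
With the tool pointing down it reaches from about 350 to 975 mm from the base axis. Payload 7.1 kg.
Tool frame: the origin (TCP) lies between the finger pads; the fingertips stand 14 mm ahead of it and the grasp point (between the pads) lies 5 mm behind it; z points along the fingers, y is the direction in which the jaws open and shut (so a half turn about z gives the same grasp; the last joint's range is limited). The gripper opens to 88 mm and grips with 3 to 60 N. Pads are 20 mm wide; open, the fingers measure 115 mm over their backs; the gripper's body (75 mm by 178 mm) begins 61 mm behind the grasp point.
Start: joints at [-1.208, 0.423, 1.63, -0, 1.089, -0.019], TCP at [232.886, -579.973, 236.675] pointing down, gripper open.
Joint ranges: [-3, 3], [-0.9, 2.11], [0.09, 2.58], [-1.31, 4.45], [0.11, 2.69], [-2.54, 2.54]. Speed limits (rad/s): [2.39, 2.39, 3.01, 3.14, 3.14, 3.14].

INTERFACE

Orientations are given as a rotation vector (axis times angle).
In Python, from workcell import get_obs, get_image, calibration, close_job, regions_of, place_of gives the robot as it stands.
- The arm moves only by the tool move_arm, never from a script. Its argument "deltas" is a list of rows, each a list of 5 numbers: the closure in counts, from 0 (fully open) to 255 (shut), then the shift along the tool's x, y, z in m, then the turn about the tool's z in rad. In form: [[grip, x, y, z, roll], ...]. A call has 1 to 5 rows; each row is the pose to reach, as a shift and turn from the pose commanded when the call began, along the tool's axes at that moment; what a row does not reach only later rows make up. A row lasts 1/12 s, in which the tool goes at most 41.7 mm and 7.16 degrees, less where a joint would pass 70% of its speed; a pose out of reach is approached as far as the arm can. A call with a gripper value outside its range is refused whole. The fingers move at their own pace and stop on an object; the grip force is fixed at half the most. Time passes only in rows, so rows that repeat a pose let the fingers close. It gives the time, the measured TCP pose, the force and the opening at its end, in the units of the state.
- get_obs(): the state, without advancing time (a new reading comes with each control period).
- get_image(name): name is "scene" or "top"; returns the picture (384x512x3 uint8, blue, green, red); there is no depth.
- calibration(name): a dict with "intrinsics" (3x3 intrinsics, pixels), "distortion" ([k1, k2, p1, p2, k3] as OpenCV has them; the pictures are not rectified), "world_to_cam" (4x4, takes a point from world to camera coordinates). Camera axes: x right, y down, z forward; pixel columns grow to the right and rows downward; lengths in mm; the calibration is good to about 2 mm. A picture is of the moment at which its call begins. calibration takes no time and is no camera call.
- close_job(): hands the job in, once; it reports no verdict.
Trained networks look in the newest picture that a camera, given by its name, has taken for a name from the list of things; names that differ only in an ending like _2 or _b are one class to them, and where a whole thing is asked for, a point or a joint stands for the part that bears it (a point fixed in the world has none). Each returns a list of dicts, best first, with "conf" (0 to 1); they miss things now and then, are a little off and sometimes report something else, mostly with a low value. They report only what shows in the picture. A call takes as long as a camera call. They do not tell look-alikes from the thing itself.
- regions_of(camera, name): "region" (384x512 bool, what is visible of it).
- place_of(camera, name): "location" ([x, y, z] in mm, in world coordinates, good to about 4 mm: a listed point, or the origin of a listed thing).
The state is a dict: "t": time; "qpos": joint angles; "qvel": joint speeds; "joint_torque": joint torques, N m; "ee_pos": TCP position; "orientation": TCP orientation; "ft_force": force on the tool from outside, world axes, zero at the start; "moment": the same for the moment, N m; "width": finger opening in mm.
Only numpy, scipy, OpenCV 4.12 (cv2) and the standard library are available. Lean on these libraries where they do the work, as an engineer would, in place of code of your own. Each camera call takes 0.05 s, during which the arm holds its last target.

## Working session

There is one attempt and no reset: what is moved stays moved. The work goes in short steps, Python scripts to look and compute and a tool call to move; the robot and the scene stay as the last step left them, time stands still between calls to the robot, and variables do not carry over. Pictures are saved under pics/ and viewed, and the job is handed in when it is done.

Besides the shell and the picture viewer there is one more tool, called after "Request:" as name([rows], argument=value, ...), one row to a line, values as JSON. move_arm: Moves the arm, as the interface text tells. Its arguments: {"type":"object","properties":{"deltas":{"type":"array","items":{"type":"array","items":{"type":"number"}}}},"required":["deltas"]}

```bash
mkdir -p pics; ls
python3 - <<'E'
from workcell import *
import cv2
o=get_obs();print({k:(v if not hasattr(v,'round') else v.round(3) if not isinstance(v,float) else v) for k,v in o.items()})
for n in ("scene","top"):
    cv2.imwrite(f"pics/{n}0.png",get_image(n)); c=calibration(n); print(c)
for n in ("top","scene"):
  for k in ("stop_edge","tray_seat","chute_end","tote_center","tote_bar","tray_center","tray_wall","stand","greybin","carton","spray","driver"):
    try: print(n,k,[( [round(float(a)) for a in r["location"]],round(r["conf"],2)) for r in place_of(n,k)][:5])
    except Exception as e: print(n,k,e)
E
```

```text
pics
{'t': 0.0, 'qpos': array([-1.208,  0.424,  1.631,  0.   ,  1.089, -0.019]), 'qvel': array([ 0.   , -0.   ,  0.001, -0.001, -0.001,  0.001]), 'joint_torque': array([-1.0000e-03, -5.4463e+01, -2.7367e+01,  6.4000e-02,  2.3000e-02,
       -0.0000e+00]), 'ee_pos': array([ 232.708, -579.497,  235.905]), 'orientation': array([-3.083, -0.596,  0.   ]), 'ft_force': array([-0.5  , -0.45 ,  0.605]), 'moment': array([ 0.033, -0.001, -0.007]), 'width': 87.74679624402182}
{'intrinsics': array([[444.55811314,   0.        , 254.72426343],
       [  0.        , 444.55811314, 191.55035706],
       [  0.        ,   0.        ,   1.        ]]), 'distortion': array([-0.1787084,  0.       ,  0.       ,  0.       ,  0.       ]), 'world_to_cam': array([[ 1.86200050e-01,  9.82257797e-01,  2.23419024e-02,
        -1.94563390e+02],
       [ 5.76577895e-01, -9.08292142e-02, -8.11977823e-01,
        -1.79457984e+02],
       [-7.95542250e-01,  1.64072159e-01, -5.83260538e-01,
         2.23000272e+03],
       [ 0.00000000e+00,  0.00000000e+00,  0.00000000e+00,
         1.00000000e+00]])}
{'intrinsics': array
[... 1084 characters left out ...]
64, -385, -2], 0.98)]
top carton [([791, 84, 5], 0.66)]
top spray [([763, -174, 0], 0.66)]
top driver [([390, -53, 1], 0.7), ([424, 415, 53], 0.52)]
scene stop_edge [([572, -1, 84], 0.78)]
scene tray_seat [([570, 168, 8], 0.57)]
scene chute_end [([571, 98, 61], 0.79)]
scene tote_center [([580, -84, 127], 0.58)]
scene tote_bar [([569, 163, 6], 0.72), ([582, -126, 207], 0.67)]
scene tray_center [([325, 574, 18], 0.89), ([440, 363, 23], 0.74), ([436, 361, 2], 0.7)]
scene tray_wall [([424, 414, 53], 0.73), ([307, 618, 54], 0.71)]
scene stand []
scene greybin [([460, -383, 4], 0.95)]
scene carton [([789, 79, -3], 0.9), ([582, -130, 210], 0.32)]
scene spray [([760, -173, 0], 0.58)]
scene driver []
```

View pics/top0.png

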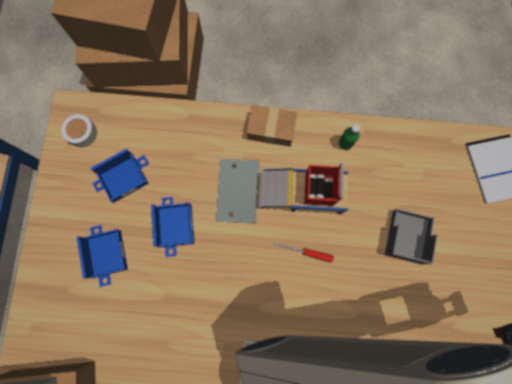

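View pics/scene0.png

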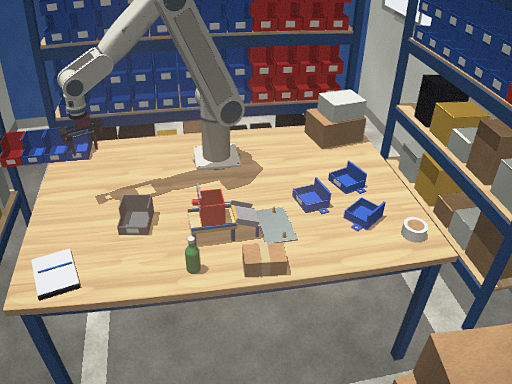

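Three look-alikes at top-view pixels (120,174), (173,224) and (102,253). World y grows to the left in the image, so the robot's right-most one is (173,224), at about (436,361). I'll confirm it in a crop and refine its pose with a model overlay.

```bash
cat > h.py <<'E'
import numpy as np, cv2
from workcell import *
from scipy.optimize import minimize
from scipy.spatial.transform import Rotation as R
def proj(P,cam):
    c=calibration(cam); P=np.asarray(P,float).reshape(-1,3)
    T=c["world_to_cam"]
    return cv2.projectPoints(P,cv2.Rodrigues(T[:3,:3])[0],T[:3,3],c["intrinsics"],np.array(c["distortion"],float))[0].reshape(-1,2)
def T2(x,y,yaw,z=0):
    def f(P):
        P=np.asarray(P,float).reshape(-1,3); c,s=np.cos(yaw),np.sin(yaw)
        return np.c_[x+c*P[:,0]-s*P[:,1], y+s*P[:,0]+c*P[:,1], P[:,2]+z]
    return f
def box(x0,x1,y0,y1,z0,z1): return [[a,b,c] for a in(x0,x1) for b in(y0,y1) for c in(z0,z1)]
TRAY=[box(-58,58,-65,65,0,5),box(48,58,-65,65,0,75),box(-58,-53,-65,65,0,40),box(-58,58,-65,-60,0,40),box(-58,58,60,65,0,40),
 box(9,31,65,97,0,6),box(9,31,-97,-65,0,6)]
STANDPL=[box(101,231,-105,105,0,6)]
def sil(boxes,f,cam,S=4):
    m=np.zeros((384*S,512*S),np.uint8)
    for b in boxes:
        h=cv2.convexHull(((proj(f(b),cam)+.5)*S).astype(np.float32)).astype(np.int32)
        cv2.fillConvexPoly(m,h,1)
    return cv2.resize(m.astype(np.float32),(512,384),interpolation=cv2.INTER_AREA)
def fit(boxes,masks,x0,z=0,step=(6,6,.08)):
    def cost(p):
        c=0
        for cam,m in masks.items():
            s=sil(boxes,T2(p[0],p[1],p[2],z),cam); c+=np.abs(s-m).sum()/m.sum()
        return c
    s=np.array([x0]+[np.array(x0)+np.eye(3)[i]*step[i] for i in range(3)])
    r=minimize(cost,x0,method="Nelder-Mead",options=dict(initial_simplex=s,xatol=.05,fatol=1e-4,maxiter=150))
    return r.x,r.fun
def crop(im,u,v,w,h,k): return cv2.resize(im[v:v+h,u:u+w],None,fx=k,fy=k,interpolation=cv2.INTER_CUBIC)
E
python3 - <<'E'
from h import *
im={c:get_image(c) for c in("top","scene")}
for c in im: cv2.imwrite(f"pics/{c}1.png",im[c])
M={}
for c in im:
    for r in regions_of(c,"tray_center"):
        m=r["region"]; v,u=np.nonzero(m); p=proj([436,361,20],c)[0]
        print(c,r["conf"],m.sum(),u.mean(),v.mean())
        if np.hypot(u.mean()-p[0],v.mean()-p[1])<15 and c not in M: M[c]=m.astype(np.float32)
for ms in [M]+[{c:M[c]} for c in M]:
    p,f=fit(TRAY,ms,[436,361,1.77]); print(list(ms),p.round(2),np.degrees(p[2]).round(2),round(f,3))
c=crop(im["top"],60,130,180,150,4); cv2.imwrite("pics/crop1.png",c)
E
```

```text
top 0.89 2019 120.13620604259535 175.1664190193165
top 0.85 1875 171.87626666666668 225.68906666666666
top 0.68 2273 101.36427628684558 254.62340519137703
top 0.23 277 315.87364620938627 254.42960288808663
scene 0.75 821 363.33008526187575 213.5115712545676
scene 0.66 828 348.7028985507246 178.07850241545893
scene 0.62 929 312.6566200215285 196.66846071044134
scene 0.35 930 210.60645161290321 206.4752688172043
['top', 'scene'] [436.45 360.94   1.77] 101.54 0.155
['top'] [435.89 360.78   1.78] 102.27 0.089
['scene'] [439.34 361.24   1.77] 101.65 0.061
```

View pics/crop1.png

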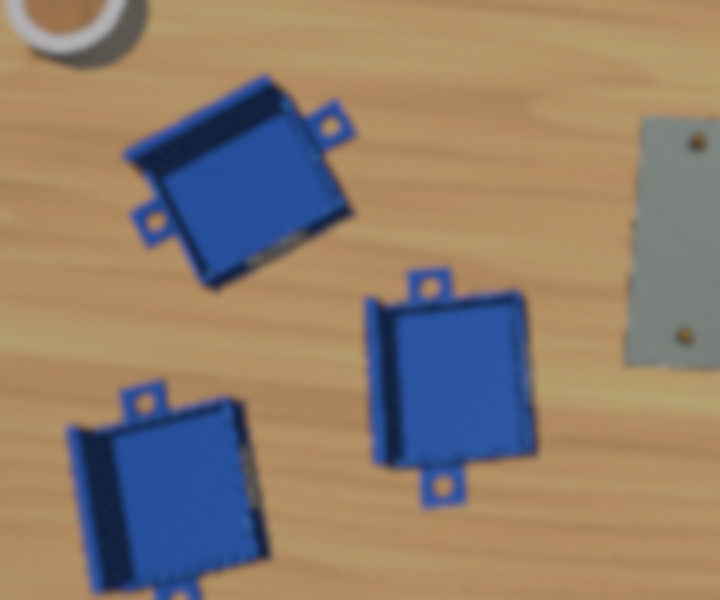

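The crop shows the target tray at pixel (173,225), with ears at (167,202) and (171,252), its tall wall on the left (+y) side, and nothing blocking it. Pegs show at (234,165) and (231,214). Next I'll measure the stand and the tote.

Run:
```python
from h import *
from scipy.optimize import least_squares
im={c:cv2.imread(f"pics/{c}1.png") for c in("top","scene")}
# plate mask by colour
c=im["top"]; hsv=cv2.cvtColor(c,cv2.COLOR_BGR2HSV)
print(c[190,240],hsv[190,240],hsv[190,210])
m=((hsv[...,1]<60)).astype(np.uint8); m[:, :205]=0; m[:,259:]=0; m[:150]=0; m[235:]=0
n,l,s,_=cv2.connectedComponentsWithStats(m); k=1+s[1:,4].argmax(); m=(l==k).astype(np.uint8); print(s[k])
cs,_=cv2.findContours(m,0,1); m=cv2.drawContours(np.zeros_like(m),cs,-1,1,-1)
m[:,258:]=0
# fit plate with sil cropped
for y0 in [570]:
    p,f=fit([box(101,231,-105,105,0,6)],{"top":m.astype(np.float32)},[572,4,1.60]); print("plate",p.round(2),np.degrees(p[2]),f)
for cam in("top",):
    v=crop(im[cam],205,140,160,95,5); 
    F=T2(*p)
    for P in ([186,81,34],[186,-81,34],[186,81,6],[186,-81,6],[0,0,90],[0,54,90],[0,-54,90],[98,0,54],[-172,54,88],[-172,-54,88]):
        q=proj(F([P]),cam)[0]; cv2.circle(v,(int((q[0]-205+.5)*5),int((q[1]-140+.5)*5)),3,(0,255,0),-1)
    cv2.imwrite("pics/stand1.png",v)
```

```text
[124 129 122] [ 69  14 129] [ 17 110 179]
[ 216  159   43   64 2442]
plate [575.85   5.7    1.6 ] 91.82714476928703 0.03345106542110443
```

View pics/stand1.png

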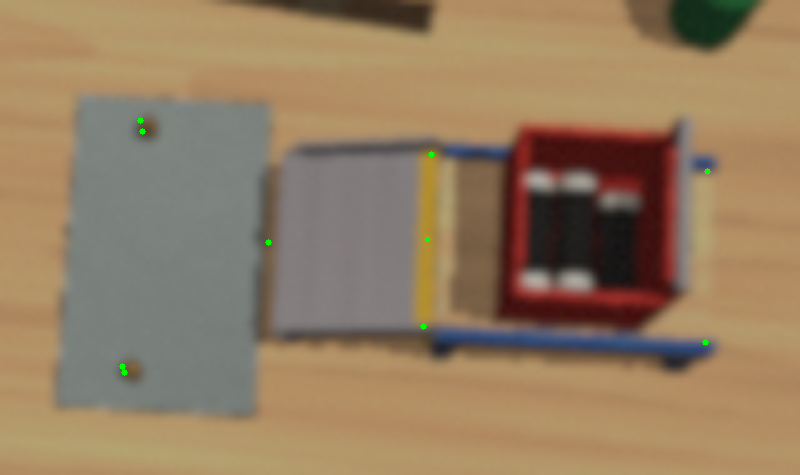

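Run:
```python
from h import *
from scipy.optimize import least_squares
im=cv2.imread("pics/top1.png")
v=crop(im,210,150,60,75,10); cv2.imwrite("pics/pl.png",v)
v=crop(im,275,155,80,60,10); cv2.imwrite("pics/to.png",v)
im=cv2.imread("pics/scene1.png")
v=crop(im,180,180,130,75,6); cv2.imwrite("pics/sc.png",v)
```

```text
(no output)
```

View pics/pl.png

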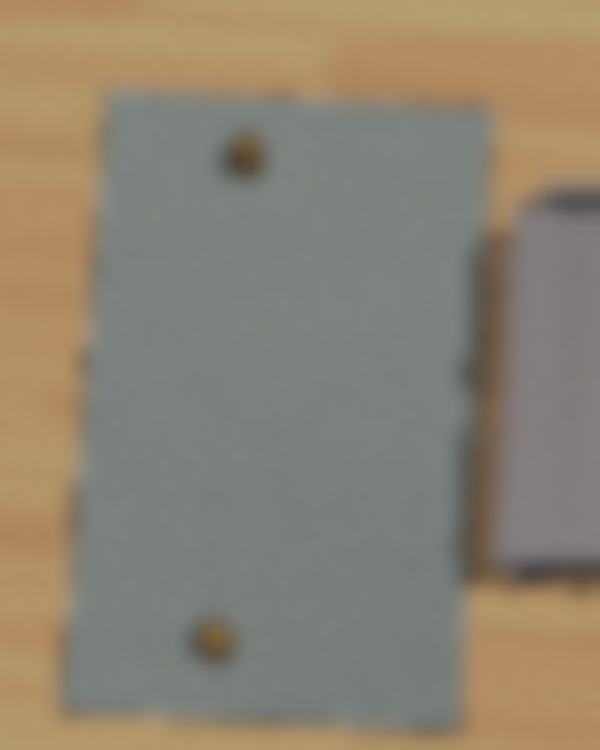

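View pics/to.png

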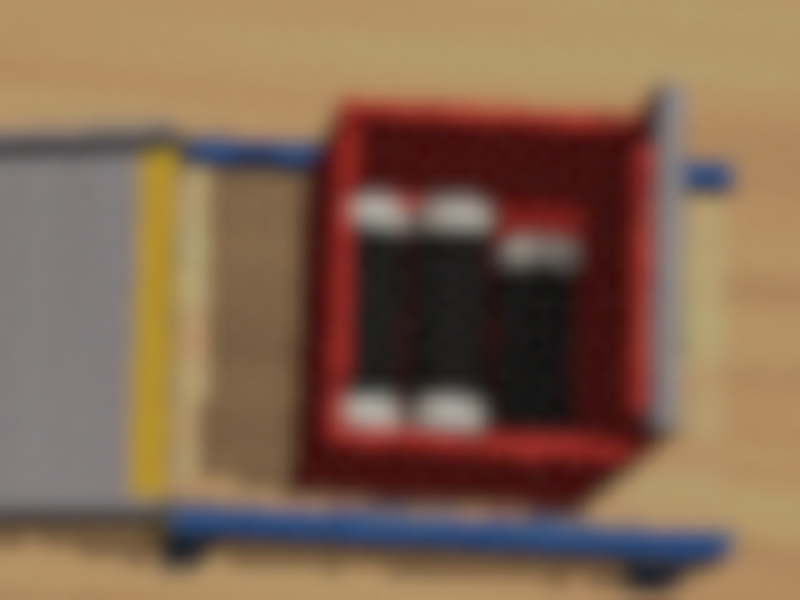

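View pics/sc.png

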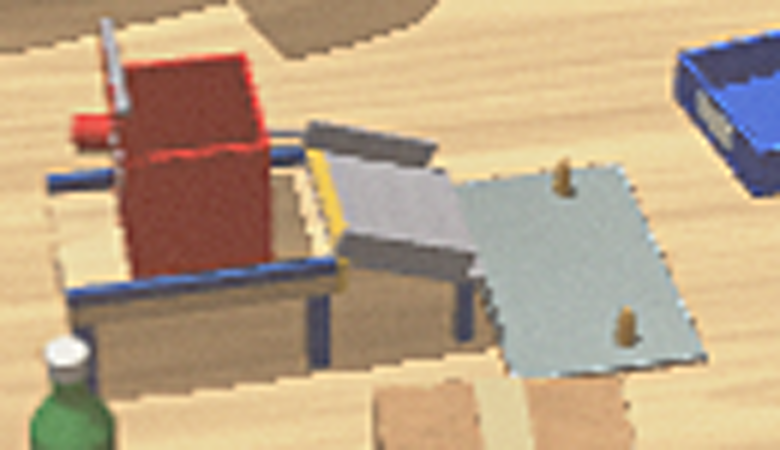

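Run:
```python
from h import *
from scipy.optimize import least_squares
def g(d,u,v,k): return (np.array(d,float)+.5)/k-.5+np.array([u,v])
top=[((103,93),(231,-105,6)),((490,105),(101,-105,6)),((63,710),(231,105,6)),((460,728),(101,105,6)),((245,158),(186,-81,22)),((213,640),(186,81,22))]
top=[(g(a,210,150,10),b) for a,b in top]
yl=[(g(a,275,155,10),b) for a,b in [((178,152),(0,-54,90)),((165,497),(0,54,90))]]
sc=[((620,165),(231,105,6)),((705,357),(231,-105,6)),((515,377),(101,-105,6)),((563,175),(186,81,20)),((627,326),(186,-81,20))]
sc=[(g(a,180,180,6),b) for a,b in sc]
def res(p,sets):
    F=T2(*p); r=[]
    for cam,S in sets: r+=list((proj(F([b for a,b in S]),cam)-np.array([a for a,b in S])).ravel())
    return np.array(r)
for nm,s in [("top",[("top",top+yl)]),("scene",[("scene",sc)]),("both",[("top",top+yl),("scene",sc)])]:
    r=least_squares(res,[573,3,1.6],args=(s,),x_scale=[1,1,.01],loss="soft_l1"); print(nm,r.x.round(2),np.degrees(r.x[2]).round(2)); print(res(r.x,s).reshape(-1,2).round(1).tolist())
# tray holes from top crop1 (60,130,k4)
hol=[(g(a,60,130,4),b) for a,b in [((430,290),(20,-81,3)),((443,487),(20,81,3))]]
hol+= [(g(a,60,130,4),b) for a,b in [((372,298),(58,-65,75)),((385,466),(58,65,75)),((522,292),(-58,-65,40)),((537,453),(-58,65,40))]]
r=least_squares(res,[436,361,1.77],args=([("top",hol)],),x_scale=[1,1,.01],loss="soft_l1"); print("tray",r.x.round(2),np.degrees(r.x[2])); print(res(r.x,[("top",hol)]).reshape(-1,2).round(1).tolist())
to=[(g(a,275,155,10),b) for a,b in [((342,103),(45,-50,178)),((325,440),(45,50,178)),((645,440),(-45,50,178)),((672,90),(-43,-46,212)),((662,430),(-43,46,212))]]
r=least_squares(res,[583,-83,1.6],args=([("top",to)],),x_scale=[1,1,.01],loss="soft_l1"); print("tote",r.x.round(2),np.degrees(r.x[2])); print(res(r.x,[("top",to)]).reshape(-1,2).round(1).tolist())
o=get_obs(); M=R.from_rotvec(o["orientation"]).as_matrix(); print(M.round(3),o["t"])
```

```text
top [577.93   2.92   1.62] 92.62
[[0.6, -0.4], [0.8, 0.1], [0.5, 0.5], [1.0, 0.5], [-0.8, -0.6], [-0.5, -0.0], [-0.9, 0.1], [-0.6, -0.1]]
scene [580.46   3.08   1.61] 92.01
[[-0.3, -0.5], [-0.0, -0.2], [-0.7, 1.0], [0.6, -0.1], [0.5, -0.2]]
both [578.01   3.1    1.61] 92.38
[[0.7, -0.7], [0.9, -0.1], [0.4, 0.1], [0.9, 0.3], [-0.8, -0.9], [-0.6, -0.3], [-0.9, 0.1], [-0.7, -0.1], [-0.7, -1.0], [-0.1, -0.9], [-0.7, 0.4], [0.3, -0.6], [0.4, -0.8]]
tray [435.69 357.52   1.77] 101.60848164241168
[[1.0, -0.2], [1.2, 0.2], [-1.3, 0.1], [-2.0, 0.2], [0.4, -0.5], [-0.1, 0.1]]
tote [580.67 -83.36   1.6 ] 91.8658934675535
[[-0.3, -0.5], [0.4, -0.2], [0.1, 1.6], [-0.4, 0.7], [0.2, -1.1]]
[[ 0.928  0.373  0.   ]
 [ 0.373 -0.928  0.   ]
 [ 0.    -0.    -1.   ]] 1.5
```

```bash
cat > plan.py <<'E'
# usage: plan.py x y z psi_deg rows grip : rows from tracked command pose (cmd.json) to target; done.py records
import sys,json,numpy as np
c=json.load(open("cmd.json")) if __import__("os").path.exists("cmd.json") else dict(p=[232.886,-579.973,236.675],psi=-68.13)
a=sys.argv[1:]
tgt=[c["p"][i] if a[i]=="-" else float(a[i]) for i in range(3)]; psi=c["psi"] if a[3]=="-" else float(a[3]); 
n=int(a[4]) if len(a)>4 else 5
s=np.radians(c["psi"]); X=np.array([-np.sin(s),np.cos(s),0]);Y=np.array([np.cos(s),np.sin(s),0])
d=np.array(tgt)-c["p"]; t=np.array([d@X,d@Y,-d[2]])/1000; roll=-np.radians(psi-c["psi"])
print("cmd",np.round(c["p"],1),round(c["psi"],2),"dist/row",round(np.linalg.norm(d)/n,1),"rollrow",round(np.degrees(roll)/n,2))
for i in range(1,n+1): print([*(t*i/n).round(4).tolist(),round(roll*i/n,4)])
E
cat > did.py <<'E'
# usage: did.py x y z roll (last row, tool shift in m)
import sys,json,os,numpy as np
c=json.load(open("cmd.json")) if os.path.exists("cmd.json") else dict(p=[232.886,-579.973,236.675],psi=-68.13)
x,y,z,r=map(float,sys.argv[1:5]); s=np.radians(c["psi"])
X=np.array([-np.sin(s),np.cos(s),0]);Y=np.array([np.cos(s),np.sin(s),0])
p=np.array(c["p"])+1000*(x*X+y*Y+np.array([0,0,-z])); c=dict(p=p.tolist(),psi=c["psi"]-np.degrees(r)); json.dump(c,open("cmd.json","w"))
E
python3 - <<'E'
import numpy as np
from workcell import get_obs
# initial psi from measured
from scipy.spatial.transform import Rotation as R
o=get_obs();M=R.from_rotvec(o["orientation"]).as_matrix();print(np.degrees(np.arctan2(M[1,1],M[0,1])))
E
python3 plan.py 420 -100 236.7 -78.3 13
```

```text
-68.12641518381602
cmd [ 232.9 -580.   236.7] -68.13 dist/row 39.6 rollrow 0.78
[0.0271, -0.0289, -0.0, np.float64(0.0137)]
[0.0542, -0.0578, -0.0, np.float64(0.0273)]
[0.0813, -0.0867, -0.0, np.float64(0.041)]
[0.1084, -0.1156, -0.0, np.float64(0.0546)]
[0.1356, -0.1445, -0.0, np.float64(0.0683)]
[0.1627, -0.1734, -0.0, np.float64(0.0819)]
[0.1898, -0.2023, -0.0, np.float64(0.0956)]
[0.2169, -0.2312, -0.0, np.float64(0.1092)]
[0.244, -0.2601, -0.0, np.float64(0.1229)]
[0.2711, -0.289, -0.0, np.float64(0.1365)]
[0.2982, -0.3179, -0.0, np.float64(0.1502)]
[0.3253, -0.3468, -0.0, np.float64(0.1638)]
[0.3524, -0.3757, -0.0, np.float64(0.1775)]
```

Request:
move_arm([
  [0,0.027,-0.029,0,0],
  [0,0.054,-0.058,0,0],
  [0,0.081,-0.087,0,0],
  [0,0.108,-0.116,0,0],
  [0,0.135,-0.145,0,0],
])

```text
t: 1.92
ee_pos: [304.4, -393.5, 236.7]
orientation: [3.085, 0.595, 0.0]
ft_force: [1.2, 0.2, 0.0]
width: 88.0
```

Request:
move_arm([
  [0,0.027,-0.029,0,0],
  [0,0.054,-0.058,0,0],
  [0,0.081,-0.087,0,0],
  [0,0.108,-0.116,0,0],
  [0,0.135,-0.145,0,0],
])

```text
t: 2.33
ee_pos: [375.7, -208.6, 237.0]
orientation: [3.084, 0.595, 0.001]
ft_force: [1.0, 0.5, 0.3]
width: 87.7
```

Request:
move_arm([
  [0,0.027,-0.029,0,0.06],
  [0,0.054,-0.058,0,0.12],
  [0,0.082,-0.086,0,0.178],
])

```text
t: 2.58
ee_pos: [419.7, -98.0, 237.0]
orientation: [3.126, 0.315, 0.001]
ft_force: [0.3, -0.9, -0.7]
width: 88.0
```

```bash
python3 did.py .135 -.145 0 0; python3 did.py .135 -.145 0 0; python3 did.py .082 -.086 0 .178; cat cmd.json; python3 plan.py 425 413 150 - 13
```

```text
{"p": [419.4923397767441, -99.9125101082298, 236.675], "psi": -78.32864875332865}cmd [419.5 -99.9 236.7] -78.33 dist/row 40.0 rollrow -0.0
[0.0084, -0.0386, 0.0067, np.float64(-0.0)]
[0.0168, -0.0771, 0.0133, np.float64(-0.0)]
[0.0252, -0.1157, 0.02, np.float64(-0.0)]
[0.0336, -0.1542, 0.0267, np.float64(-0.0)]
[0.042, -0.1928, 0.0333, np.float64(-0.0)]
[0.0504, -0.2313, 0.04, np.float64(-0.0)]
[0.0588, -0.2699, 0.0467, np.float64(-0.0)]
[0.0672, -0.3084, 0.0533, np.float64(-0.0)]
[0.0756, -0.347, 0.06, np.float64(-0.0)]
[0.084, -0.3855, 0.0667, np.float64(-0.0)]
[0.0924, -0.4241, 0.0733, np.float64(-0.0)]
[0.1008, -0.4626, 0.08, np.float64(-0.0)]
[0.1092, -0.5012, 0.0867, np.float64(-0.0)]
```

Request:
move_arm([
  [0,0.0085,-0.0385,0.0065,0],
  [0,0.017,-0.077,0.013,0],
  [0,0.0255,-0.1155,0.0195,0],
  [0,0.034,-0.154,0.026,0],
  [0,0.042,-0.193,0.033,0],
])

```text
t: 3.0
ee_pos: [421.4, 99.6, 203.8]
orientation: [-3.125, -0.319, -0.002]
ft_force: [1.6, -0.1, -0.1]
width: 88.0
```

Request:
move_arm([
  [0,0.0085,-0.0385,0.0065,0],
  [0,0.017,-0.077,0.013,0],
  [0,0.0255,-0.1155,0.0195,0],
  [0,0.034,-0.154,0.026,0],
  [0,0.042,-0.193,0.033,0],
])

```text
t: 3.42
ee_pos: [423.4, 297.3, 170.6]
orientation: [-3.125, -0.32, -0.001]
ft_force: [1.1, 0.1, 0.3]
width: 87.8
```

Request:
move_arm([
  [0,0.0085,-0.0385,0.0065,0],
  [0,0.017,-0.077,0.013,0],
  [0,0.025,-0.115,0.02,0],
  [0,0.025,-0.115,0.02,0],
])

```text
t: 3.75
ee_pos: [424.8, 418.9, 149.9]
orientation: [-3.122, -0.325, -0.003]
ft_force: [-0.2, -0.2, 0.2]
width: 87.5
```

```bash
python3 did.py .042 -.193 .033 0; python3 did.py .042 -.193 .033 0; python3 did.py .025 -.115 0.02 0; cat cmd.json;python3 - <<'E'
from h import *
print(get_obs()["ee_pos"],get_obs()["qpos"])
im=get_image("top");cv2.imwrite("pics/t2.png",crop(im,100,160,140,120,5))
im=get_image("scene");cv2.imwrite("pics/s2.png",crop(im,250,120,140,110,5))
E
```

```text
{"p": [424.8875454569054, 412.7792996134282, 150.675], "psi": -78.32864875332865}[424.7834268  418.92246414 149.88361537] [7.57991809e-01 4.90863125e-01 1.75483944e+00 1.32682426e-03
 8.92940458e-01 2.12052602e+00]
```

View pics/t2.png

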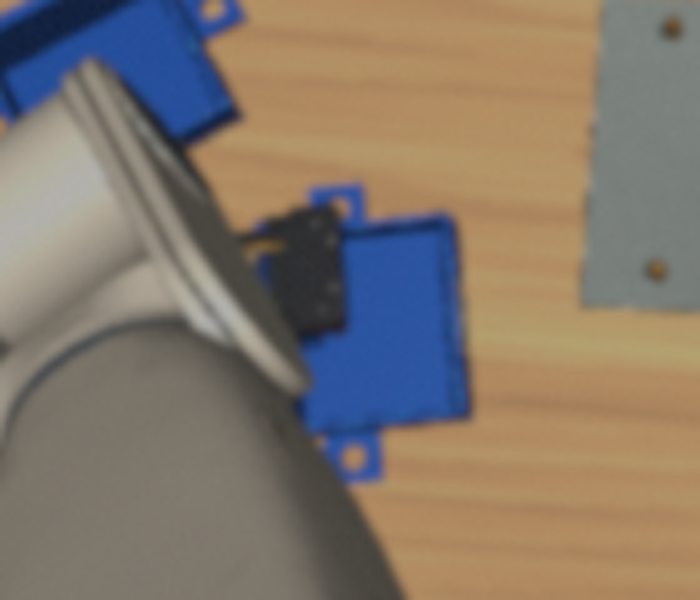

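View pics/s2.png

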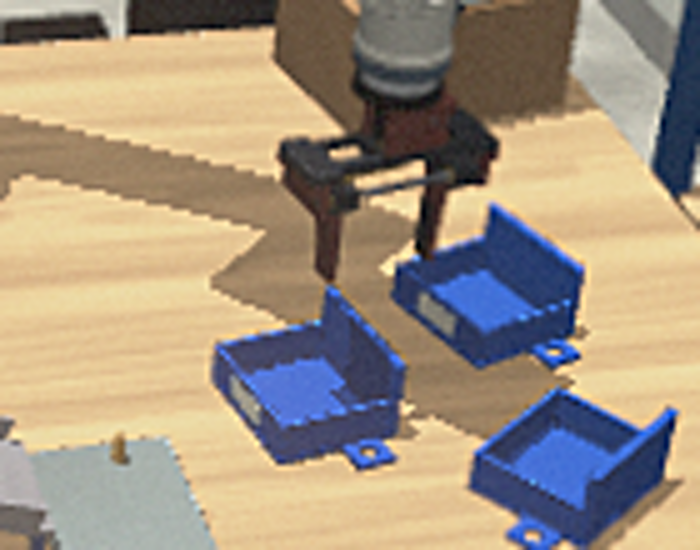

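Run:
```python
from h import *
print(get_obs()["ee_pos"],get_obs()["t"])
for k in ("tray_wall","tray_center"):
  for r in place_of("scene",k): print(k,r["location"].round(1),r["conf"])
print(get_obs()["ee_pos"],get_obs()["t"],get_obs()["qvel"].round(3))
```

```text
[424.17934707 413.75290032 150.03373382] 3.85Traceback (most recent call last):
  File "<stdin>", line 4, in <module>
AttributeError: 'list' object has no attribute 'round'. Did you mean: 'count'?
```

Request:
move_arm([
  [0,0,0,0.025,0],
  [0,0,0,0.05,0],
  [0,0,0,0.075,0],
  [0,0,0,0.095,0],
  [0,0,0,0.1,0],
])

```text
t: 4.32
ee_pos: [423.6, 409.7, 48.2]
orientation: [3.122, 0.316, -0.006]
ft_force: [-0.5, -0.6, 0.1]
width: 88.1
```

Request:
move_arm([
  [255,0,0,0,0],
  [255,0,0,0,0],
  [255,0,0,0,0],
  [255,0,0,0,0],
  [255,0,0,0,0],
])

```text
t: 4.73
ee_pos: [425.4, 413.2, 52.0]
orientation: [-3.124, -0.319, -0.003]
ft_force: [0.1, -0.7, -0.1]
width: 58.1
```

```bash
python3 did.py 0 0 .1 0; cat cmd.json;python3 - <<'E'
from h import *
print(get_obs()["ee_pos"],get_obs()["width"])
E
```

```text
{"p": [424.8875454569054, 412.7792996134282, 50.67500000000001], "psi": -78.32864875332865}[425.39665853 413.24449617  51.98016871] 58.14546480352784
```

Request:
move_arm([
  [255,0,0,0,0],
  [255,0,0,0,0],
  [255,0,0,0,0],
  [255,0,0,0,0],
  [255,0,0,0,0],
])

```text
t: 5.15
ee_pos: [424.8, 412.8, 50.7]
orientation: [3.125, 0.32, -0.0]
ft_force: [-0.2, -0.2, 0.0]
width: 24.6
```

Request:
move_arm([
  [255,0,0,0,0],
  [255,0,0,0,0],
  [255,0,0,0,0],
  [255,0,0,0,0],
])

```text
t: 5.48
ee_pos: [424.8, 412.9, 50.6]
orientation: [-3.125, -0.319, 0.0]
ft_force: [-0.7, 1.9, -1.5]
width: 10.0
```

```bash
python3 plan.py - - 115 - 5;  python3 plan.py 568.2 221.9 115 -87.7 10
```

```text
cmd [424.9 412.8  50.7] -78.33 dist/row 12.9 rollrow -0.0
[0.0, 0.0, -0.0129, np.float64(-0.0)]
[0.0, 0.0, -0.0257, np.float64(-0.0)]
[0.0, 0.0, -0.0386, np.float64(-0.0)]
[0.0, 0.0, -0.0515, np.float64(-0.0)]
[0.0, 0.0, -0.0643, np.float64(-0.0)]
cmd [424.9 412.8  50.7] -78.33 dist/row 24.7 rollrow 0.94
[0.0102, 0.0216, -0.0064, np.float64(0.0164)]
[0.0203, 0.0432, -0.0129, np.float64(0.0327)]
[0.0305, 0.0648, -0.0193, np.float64(0.0491)]
[0.0407, 0.0864, -0.0257, np.float64(0.0654)]
[0.0509, 0.108, -0.0322, np.float64(0.0818)]
[0.061, 0.1296, -0.0386, np.float64(0.0981)]
[0.0712, 0.1511, -0.045, np.float64(0.1145)]
[0.0814, 0.1727, -0.0515, np.float64(0.1308)]
[0.0916, 0.1943, -0.0579, np.float64(0.1472)]
[0.1017, 0.2159, -0.0643, np.float64(0.1636)]
```

Request:
move_arm([
  [255,0,0,0,0],
  [255,0,0,-0.01,0],
  [255,0,0,-0.025,0],
  [255,0,0,-0.045,0],
  [255,0,0,-0.065,0],
])

```text
t: 5.9
ee_pos: [424.3, 412.2, 116.3]
orientation: [3.124, 0.32, -0.002]
ft_force: [1.0, 0.2, -3.1]
width: 9.9
```

Request:
move_arm([
  [255,0.008,0.017,0,0],
  [255,0.018,0.038,0,0],
  [255,0.029,0.061,0,0],
  [255,0.04,0.085,0,0],
  [255,0.051,0.108,0,0],
])

```text
t: 6.32
ee_pos: [496.9, 316.2, 116.2]
orientation: [3.125, 0.32, -0.0]
ft_force: [-0.2, 0.5, -3.3]
width: 9.8
```

Request:
move_arm([
  [255,0.011,0.023,0,0.03],
  [255,0.022,0.046,0,0.065],
  [255,0.033,0.07,0,0.1],
  [255,0.043,0.091,0,0.135],
  [255,0.051,0.108,0,0.164],
])

```text
t: 6.73
ee_pos: [569.2, 220.2, 116.1]
orientation: [3.141, 0.058, -0.0]
ft_force: [0.3, -0.5, -2.9]
width: 10.1
```

```bash
python3 did.py 0 0 -.065 0;python3 did.py .051 .108 0 0;python3 did.py .051 .108 0 .164; cat cmd.json;python3 - <<'E'
from h import *
import time
get_image("top");get_image("top");get_image("top")
im=get_image("top");cv2.imwrite("pics/t3f.png",im);cv2.imwrite("pics/t3.png",crop(im,180,140,110,100,7))
print(get_obs()["ee_pos"],get_obs()["orientation"])
im=get_image("scene");cv2.imwrite("pics/s3f.png",im);cv2.imwrite("pics/s3.png",crop(im,210,150,120,100,6))
print(get_obs()["ee_pos"],get_obs()["ft_force"])
E
```

```text
{"p": [568.4748931922032, 221.8796569465477, 115.67500000000001], "psi": -87.72515659347415}[568.22251664 221.4971603  115.89011594] [-3.14094151e+00 -6.12166848e-02  8.05731591e-04]
[567.80644805 222.03740448 115.77000236] [-0.96116614  0.53081878 -2.99632635]
```

View pics/t3.png

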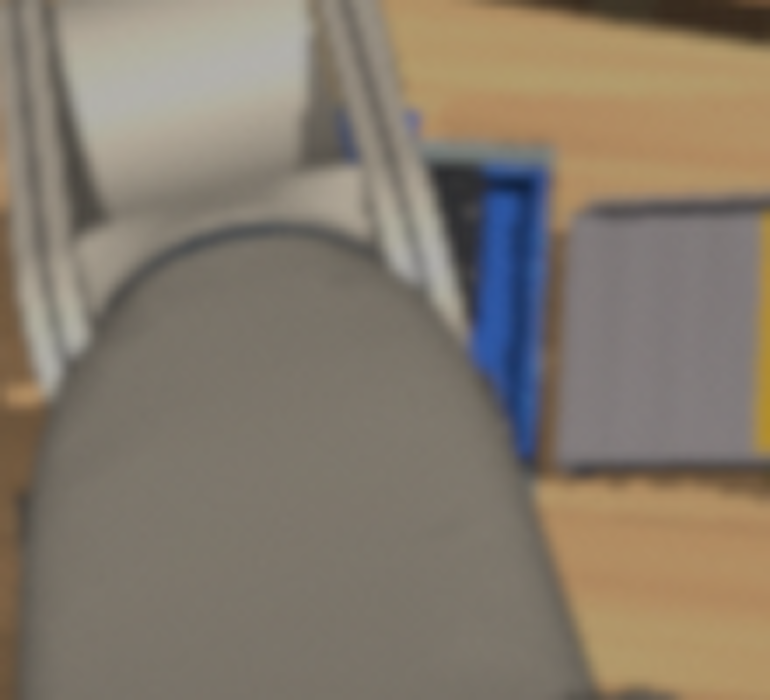

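View pics/s3.png

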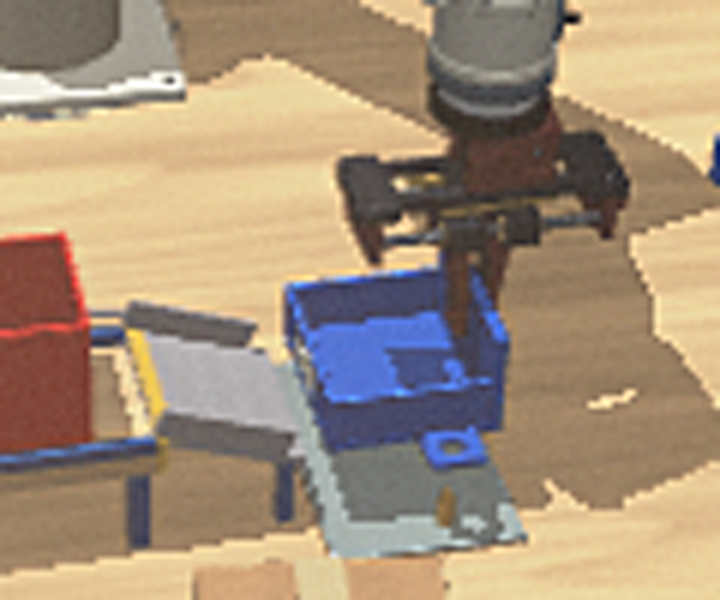

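Run:
```python
from h import *
from scipy.optimize import least_squares
o=get_obs(); print(o["ee_pos"],o["t"])
im=cv2.imread("pics/s3f.png"); cv2.imwrite("pics/s3b.png",crop(im,255,190,60,60,12))
im2=cv2.imread("pics/scene1.png"); cv2.imwrite("pics/s3c.png",crop(im2,255,200,60,45,12))
def back(px,cam,z):
    r=least_squares(lambda q:(proj([q[0],q[1],z],cam)[0]-px),[570,170]); return r.x.round(1)
h=np.array([210+455/6-.4,150+445/6-.4]); print("hole est",back(h,"scene",65.2+5))
for psi in(92.27,):
  F=T2(568-53*np.cos(np.radians(psi)),222-53*np.sin(np.radians(psi)),np.radians(psi),65)
  print("hole pred world",F([[20,-81,5]]).round(1), proj(F([[20,-81,6],[-58,-65,40],[58,-65,75],[-58,65,40]]),"scene").round(1).tolist())
```

```text
[567.80644805 222.03740448 115.77000236] 6.9833
hole est [654.4 192.2]
hole pred world [[650.2 192.2  70. ]] [[285.2, 222.9], [264.8, 216.0], [294.8, 205.0], [256.9, 196.0]]
```

View pics/s3b.png

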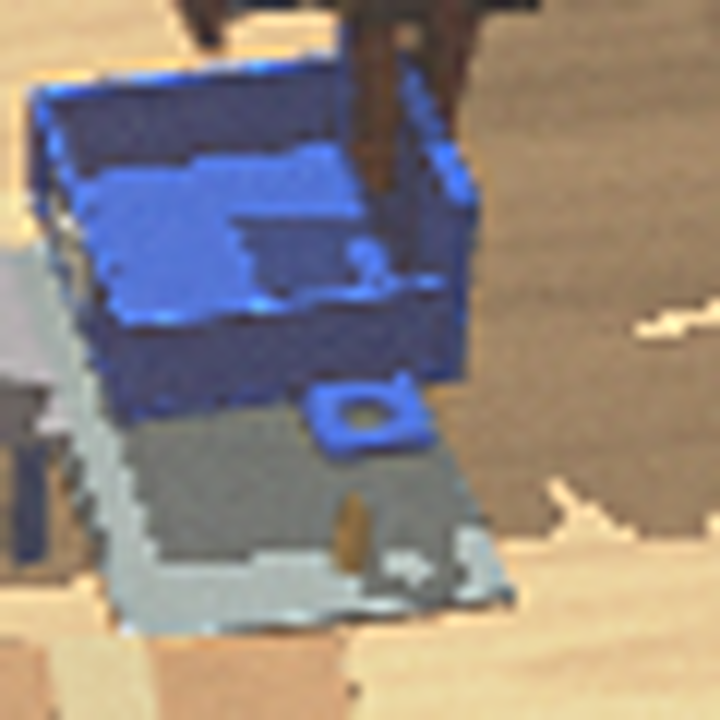

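View pics/s3c.png

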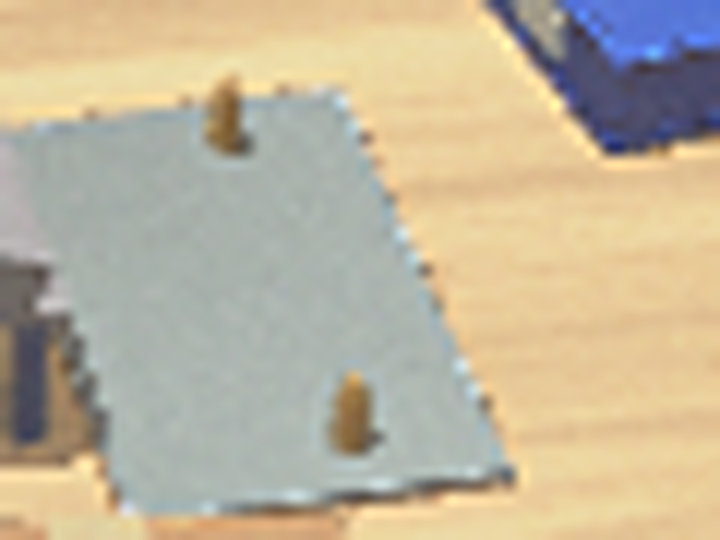

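Run:
```python
from h import *
from scipy.optimize import least_squares
def back(px,cam,z):
    r=least_squares(lambda q:(proj([q[0],q[1],z],cam)[0]-px),[570,170]); return r.x.round(1)
print("hole",back([285.4,223.9],"scene",68.5))
print("near peg tip/base",back([283.96,230.4],"scene",34),back([283.7,236.5],"scene",6))
print("far peg",back([273.7,205.8],"scene",34),back([273.7,211.7],"scene",6))
g=lambda a,b:[210+(a+.5)/10-.5,150+(b+.5)/10-.5]
print("top near(+x)", back(g(245,155),"top",25), "far",back(g(213,640),"top",25))
```

```text
hole [653.2 192.5]
near peg tip/base [650.8 189.6] [654.9 189.3]
far peg [491.1 184.6] [495.4 185. ]
top near(+x) [648.6 189.4] far [488.2 183.4]
```

```bash
python3 plan.py 568 219.8 88 -88.1 3
```

```text
cmd [568.5 221.9 115.7] -87.73 dist/row 9.3 rollrow 0.12
[-0.0002, 0.0007, 0.0092, np.float64(0.0022)]
[-0.0004, 0.0014, 0.0185, np.float64(0.0044)]
[-0.0006, 0.0021, 0.0277, np.float64(0.0065)]
```

Request:
move_arm([
  [255,-0.0005,0.001,0.009,0.003],
  [255,-0.0005,0.002,0.018,0.0065],
  [255,-0.0005,0.002,0.0275,0.0065],
  [255,-0.0005,0.002,0.0275,0.0065],
  [255,-0.0005,0.002,0.0275,0.0065],
])

```text
t: 7.4
ee_pos: [567.0, 219.9, 86.9]
orientation: [3.14, 0.053, -0.004]
ft_force: [1.0, -0.1, -3.5]
width: 9.9
```

```bash
python3 did.py -.0005 .002 .0275 .0065; cat cmd.json;python3 - <<'E'
from h import *
im=get_image("scene");cv2.imwrite("pics/s4f.png",im);cv2.imwrite("pics/s4.png",crop(im,255,190,60,60,12))
im=get_image("top");cv2.imwrite("pics/t4.png",crop(im,210,140,60,50,12))
print(get_obs()["ee_pos"],get_obs()["ft_force"],get_obs()["orientation"])
E
```

```text
{"p": [568.0546733865754, 219.86138656947773, 88.17500000000001], "psi": -88.0975791603092}[567.90418269 220.11406376  87.96419717] [-0.47754786 -0.29862525 -3.32366734] [ 3.14101903e+00  5.30595480e-02 -5.06610754e-04]
```

View pics/s4.png

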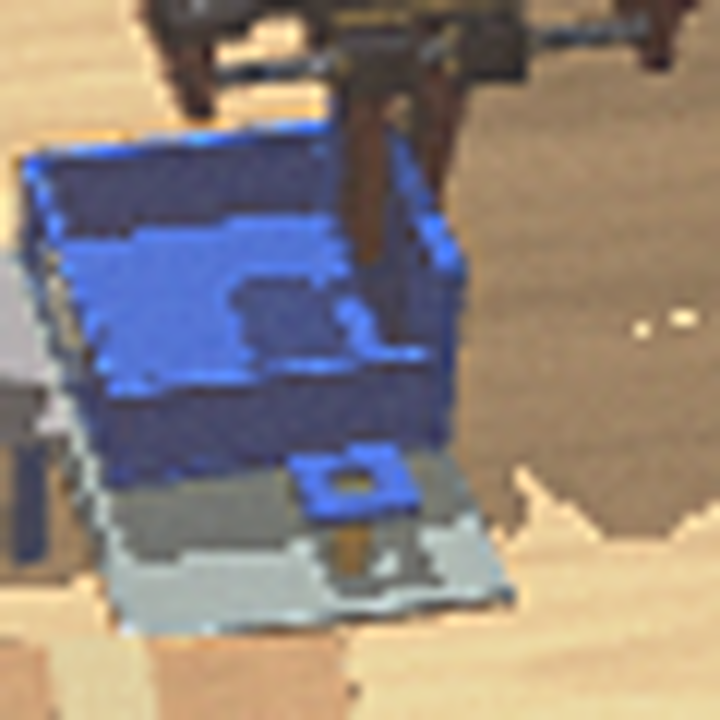

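View pics/t4.png

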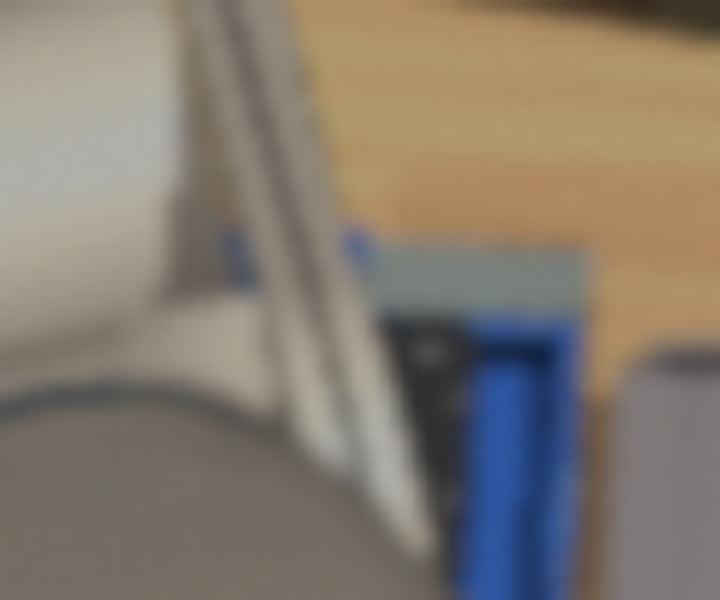

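Run:
```python
from h import *
from scipy.optimize import least_squares
def back(px,cam,z):
    r=least_squares(lambda q:(proj([q[0],q[1],z],cam)[0]-px),[570,170]); return r.x.round(1)
print("hole",back([284.04,229.7],"scene",40.3))
print("peg", back([283.9,233.5],"scene",20))
```

```text
hole [653.9 188.7]
peg [653.1 189.7]
```

Request:
move_arm([
  [255,-0.0005,-0.0005,0.004,0],
  [255,-0.0005,-0.0005,0.008,0],
  [255,-0.0005,-0.0005,0.012,0],
  [255,-0.0005,-0.0005,0.015,0],
  [255,-0.0005,-0.0005,0.015,0],
])

```text
t: 7.92
ee_pos: [567.0, 220.2, 72.4]
orientation: [3.141, 0.052, -0.002]
ft_force: [0.7, -0.4, -2.7]
width: 9.9
```

Request:
move_arm([
  [255,0,0,0.003,0],
  [255,0,0,0.006,0],
  [255,0,0,0.009,0],
  [255,0,0,0.012,0],
  [255,0,0,0.012,0],
])

```text
t: 8.33
ee_pos: [567.1, 220.2, 60.5]
orientation: [3.141, 0.052, -0.002]
ft_force: [-0.5, -0.6, -2.6]
width: 10.0
```

Request:
move_arm([
  [255,0,0,0.002,0],
  [255,0,0,0.004,0],
  [255,0,0,0.005,0],
  [255,0,0,0.005,0],
])

```text
t: 8.67
ee_pos: [567.5, 220.4, 56.6]
orientation: [-3.141, -0.052, -0.0]
ft_force: [-1.0, -1.0, 1.5]
width: 10.1
```

```bash
python3 did.py -.0005 -.0005 .015 0;python3 did.py 0 0 .012 0;python3 did.py 0 0 .005 0; cat cmd.json;python3 - <<'E'
from h import *
im=get_image("scene");cv2.imwrite("pics/s5.png",crop(im,255,190,60,60,12))
print(get_obs()["ee_pos"],get_obs()["ft_force"],get_obs()["moment"])
E
```

```text
{"p": [567.5383502761041, 220.34451227319605, 56.17500000000001], "psi": -88.0975791603092}[567.58956535 220.39298267  56.63028847] [-1.35807984 -0.33325501  2.55571567] [-0.0276697   0.27819599 -0.02515374]
```

View pics/s5.png

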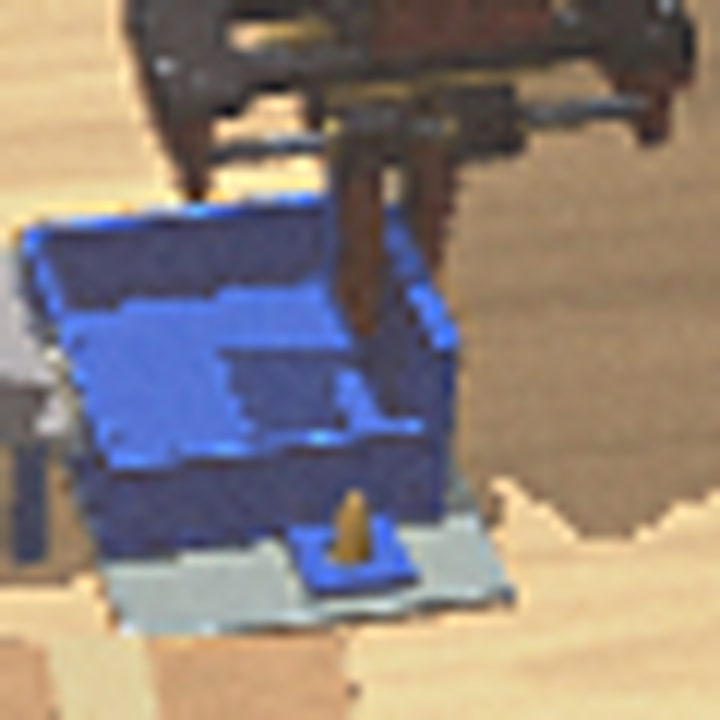

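Request:
move_arm([
  [180,0,0,0,0],
  [180,0,0,0,0],
  [180,0,0,0,0],
])

```text
t: 8.97
ee_pos: [567.7, 220.4, 56.3]
orientation: [-3.141, -0.052, -0.001]
ft_force: [0.4, 0.3, -0.7]
width: 24.3
```

Request:
move_arm([
  [180,0,0,-0.01,0],
  [180,0,0,-0.03,0],
  [0,0,0,-0.06,0],
  [0,0,0,-0.1,0],
  [0,0,0,-0.14,0],
])

```text
t: 9.38
ee_pos: [566.8, 220.1, 197.6]
orientation: [3.141, 0.052, -0.002]
ft_force: [0.5, 1.7, 0.2]
width: 42.3
```

```bash
python3 did.py 0 0 -.14 0; cat cmd.json;python3 - <<'E'
from h import *
im=get_image("top");cv2.imwrite("pics/t6.png",crop(im,205,140,160,95,5))
im=get_image("scene");cv2.imwrite("pics/s6.png",crop(im,180,170,140,80,5))
print(get_obs()["ee_pos"],get_obs()["ft_force"])
E
```

```text
{"p": [567.5383502761041, 220.34451227319605, 196.175], "psi": -88.0975791603092}[571.43133502 221.81104829 203.8989845 ] [ 0.02006811  0.14991577 -0.2692071 ]
```

View pics/s6.png

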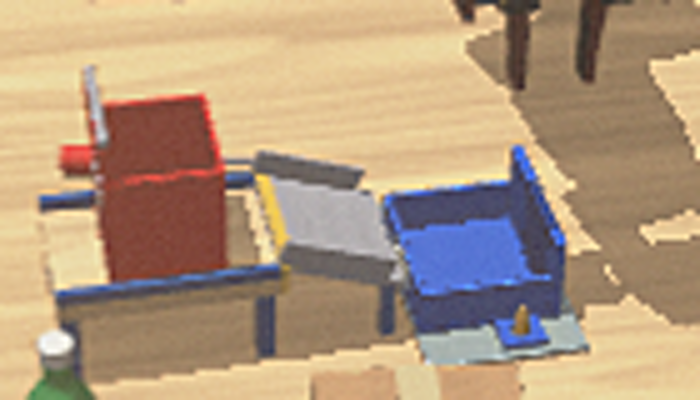

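View pics/t6.png

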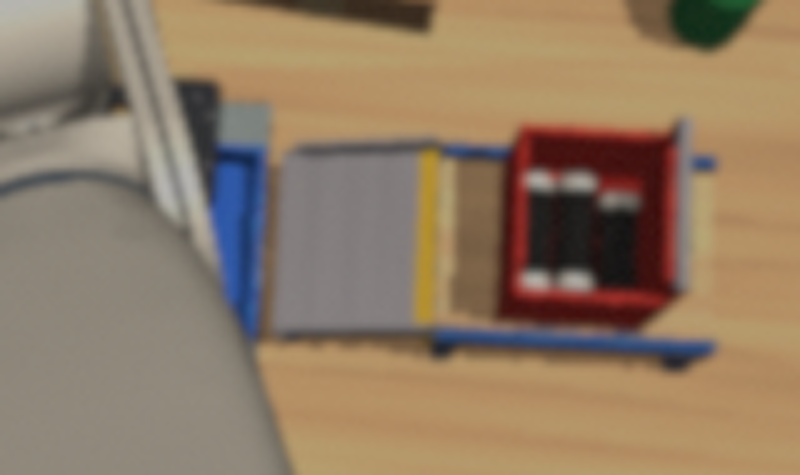

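```bash
python3 - <<'E'
from h import *
for c in("top","scene"):
  get_image(c)
  for k in("tote_bar","tote_center","stop_edge"):
    print(c,k,[(np.round(r["location"],1),round(r["conf"],2)) for r in place_of(c,k)][:2])
print(get_obs()["ee_pos"],get_obs()["t"])
E
python3 plan.py 581 -126 260 - 10
```

```text
top tote_bar []
top tote_center [(array([580.9, -80.7, 127.9]), 0.86)]
top stop_edge [(array([5.781e+02, 1.000e-01, 8.870e+01]), 0.77)]
scene tote_bar [(array([ 580.5, -126.2,  208.6]), 0.66)]
scene tote_center [(array([579.3, -80.6, 130.3]), 0.79)]
scene stop_edge [(array([571.6,  -3.2,  84.9]), 0.91)]
[566.71335485 220.10644808 194.71248525] 9.8833
cmd [567.5 220.3 196.2] -88.1 dist/row 35.2 rollrow -0.0
[0.0002, 0.0347, -0.0064, np.float64(-0.0)]
[0.0004, 0.0693, -0.0128, np.float64(-0.0)]
[0.0006, 0.104, -0.0191, np.float64(-0.0)]
[0.0008, 0.1386, -0.0255, np.float64(-0.0)]
[0.001, 0.1733, -0.0319, np.float64(-0.0)]
[0.0012, 0.208, -0.0383, np.float64(-0.0)]
[0.0014, 0.2426, -0.0447, np.float64(-0.0)]
[0.0016, 0.2773, -0.0511, np.float64(-0.0)]
[0.0018, 0.3119, -0.0574, np.float64(-0.0)]
[0.002, 0.3466, -0.0638, np.float64(-0.0)]
```

Request:
move_arm([
  [0,0,0.02,-0.02,0],
  [0,0,0.05,-0.035,0],
  [0,0,0.085,-0.05,0],
  [0,0,0.12,-0.06,0],
  [0,0.001,0.155,-0.064,0],
])

```text
t: 10.3
ee_pos: [573.9, 64.3, 261.0]
orientation: [-3.141, -0.053, -0.001]
ft_force: [1.0, 1.1, 0.3]
width: 87.7
```

Request:
move_arm([
  [0,0,0.035,0,0],
  [0,0,0.075,0,0],
  [0,0,0.115,0,0],
  [0,0.0005,0.155,0,0],
  [0,0.001,0.19,0,0],
])

```text
t: 10.72
ee_pos: [580.4, -126.7, 259.4]
orientation: [-3.141, -0.052, 0.002]
ft_force: [-0.6, 0.2, 0.3]
width: 87.8
```

```bash
python3 did.py .001 .155 -.064 0; python3 did.py .001 .19 0 0; cat cmd.json;python3 - <<'E'
from h import *
im=get_image("scene");cv2.imwrite("pics/s7.png",crop(im,150,130,130,110,6))
im=get_image("top");cv2.imwrite("pics/t7.png",crop(im,205,140,160,95,5))
print(get_obs()["ee_pos"],get_obs()["ft_force"])
E
```

```text
{"p": [580.9903532342399, -124.39893380869003, 260.175], "psi": -88.0975791603092}[ 580.75007163 -128.85047061  259.28282911] [ 0.27908254  0.50315577 -0.22091361]
```

View pics/s7.png

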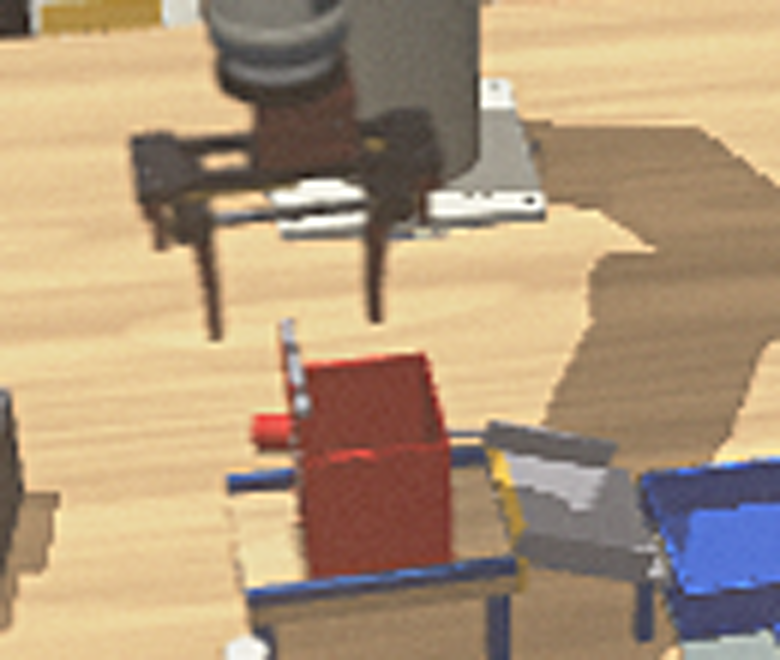

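View pics/t7.png

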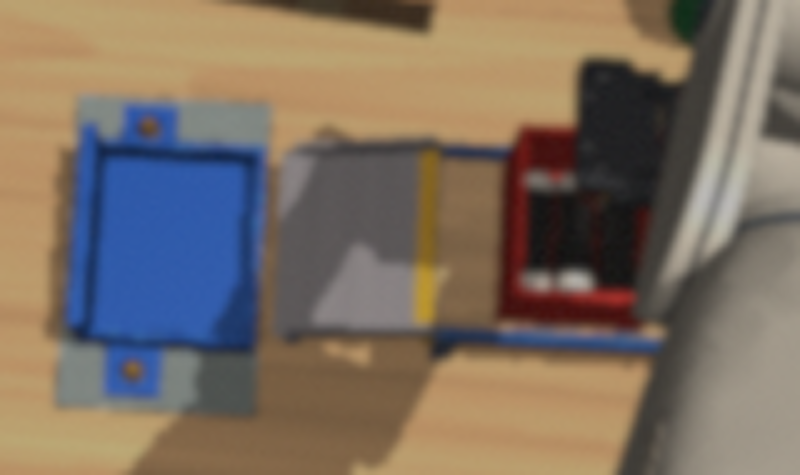

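Request:
move_arm([
  [0,0,0,0.01,0],
  [60,0,0,0.025,0],
  [120,0,0,0.04,0],
  [120,0,0,0.05,0],
  [120,0,0,0.053,0],
])

```text
t: 11.23
ee_pos: [579.5, -122.7, 204.4]
orientation: [-3.14, -0.055, 0.007]
ft_force: [0.1, 0.4, 0.0]
width: 64.8
```

Request:
move_arm([
  [255,0,0,0,0],
  [255,0,0,0,0],
  [255,0,0,0,0],
  [255,0,0,0,0],
  [255,0,0,0,0],
])

```text
t: 11.65
ee_pos: [581.3, -124.4, 207.9]
orientation: [3.141, 0.052, 0.002]
ft_force: [-0.4, 0.5, 0.3]
width: 31.2
```

Request:
move_arm([
  [255,0,0,0,0],
  [255,0,0,0,0],
  [255,0,0,0,0],
  [255,0,0,0,0],
  [255,0,0,0,0],
])

```text
t: 12.07
ee_pos: [581.1, -124.7, 207.3]
orientation: [3.141, 0.052, 0.001]
ft_force: [0.1, -1.5, 0.7]
width: 7.1
```

Request:
move_arm([
  [255,0,0,0,0],
  [255,0,0,0,0],
])

```text
t: 12.23
ee_pos: [581.1, -124.6, 207.2]
orientation: [3.141, 0.052, 0.0]
ft_force: [0.6, -1.8, -0.3]
width: 6.8
```

```bash
python3 did.py 0 0 .053 0; cat cmd.json;python3 - <<'E'
from h import *
im=get_image("scene");cv2.imwrite("pics/s8.png",crop(im,150,130,130,110,6))
o=get_obs();print(o["ee_pos"],o["ft_force"],o["width"])
E
```

```text
{"p": [580.9903532342399, -124.39893380869003, 207.175], "psi": -88.0975791603092}[ 581.03099702 -124.58786544  207.24002051] [-0.257797   -2.88327247 -0.41730586] 7.210109368302277
```

View pics/s8.png

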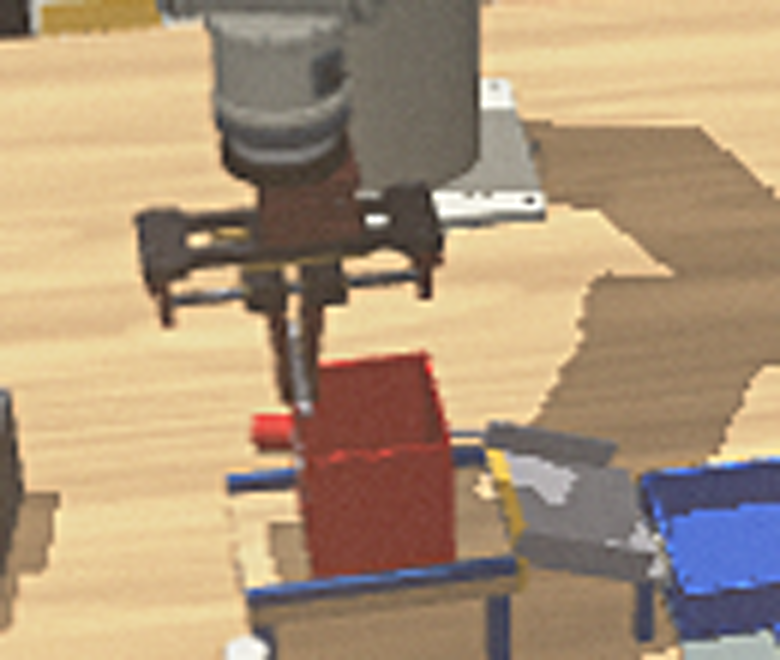

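Request:
move_arm([
  [255,0,-0.003,0,0],
  [255,0,-0.009,0,0],
  [255,0,-0.015,0,0],
  [255,0,-0.02,0,0],
  [255,0,-0.024,0,0],
])

```text
t: 12.7
ee_pos: [580.1, -99.5, 207.2]
orientation: [-3.141, -0.053, 0.0]
ft_force: [0.3, -2.0, 1.8]
width: 6.9
```

Request:
move_arm([
  [255,0,-0.002,0,0],
  [255,0,-0.004,0,0],
  [255,0,-0.006,0,0],
  [255,0,-0.007,0,0],
  [255,0,-0.008,0,0],
])

```text
t: 13.12
ee_pos: [579.9, -92.3, 207.2]
orientation: [3.141, 0.052, 0.0]
ft_force: [0.1, -2.7, 1.2]
width: 7.1
```

Creep to contact.

Request:
move_arm([
  [255,0,-0.001,0,0],
  [255,0,-0.002,0,0],
  [255,0,-0.003,0,0],
])

```text
t: 13.37
ee_pos: [579.9, -89.4, 207.2]
orientation: [3.141, 0.052, 0.0]
ft_force: [-0.6, -2.4, 2.1]
width: 7.0
```

Request:
move_arm([
  [255,0,-0.001,0,0],
  [255,0,-0.002,0,0],
  [255,0,-0.002,0,0],
])

```text
t: 13.62
ee_pos: [579.9, -87.5, 207.4]
orientation: [3.141, 0.053, 0.001]
ft_force: [0.6, -2.9, 2.1]
width: 7.6
```

```bash
python3 did.py 0 -.024 0 0; python3 did.py 0 -.008 0 0;python3 did.py 0 -.003 0 0;python3 did.py 0 -.002 0 0; cat cmd.json;python3 - <<'E'
from h import *
im=get_image("scene");cv2.imwrite("pics/s9.png",crop(im,180,170,90,75,8))
im=get_image("top");cv2.imwrite("pics/t9.png",crop(im,265,145,90,75,8))
o=get_obs();print(o["ee_pos"],o["ft_force"],o["moment"],o["width"])
E
```

```text
{"p": [579.762049184382, -87.419327683677, 207.175], "psi": -88.0975791603092}[579.95245659 -87.53791538 207.37498784] [ 0.64419666 -3.85804563  1.12059036] [-5.76194108e-01 -8.81533073e-02 -5.64216532e-04] 7.1914181733479206
```

View pics/s9.png

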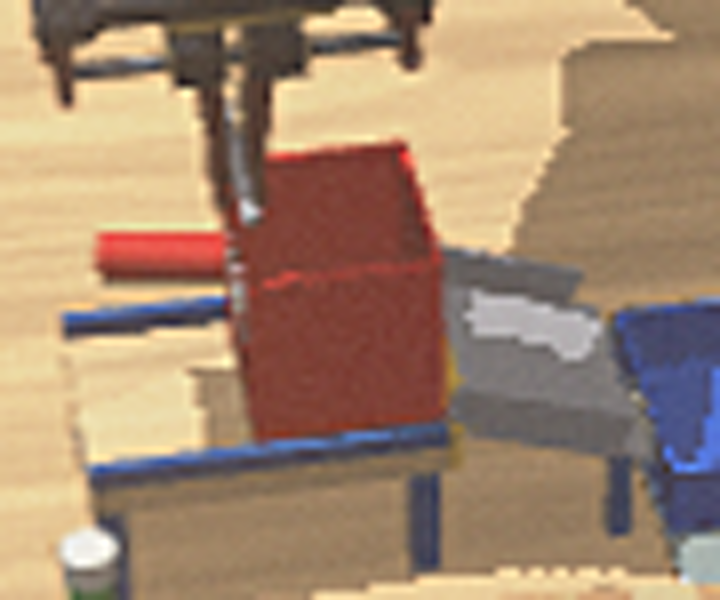

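View pics/t9.png

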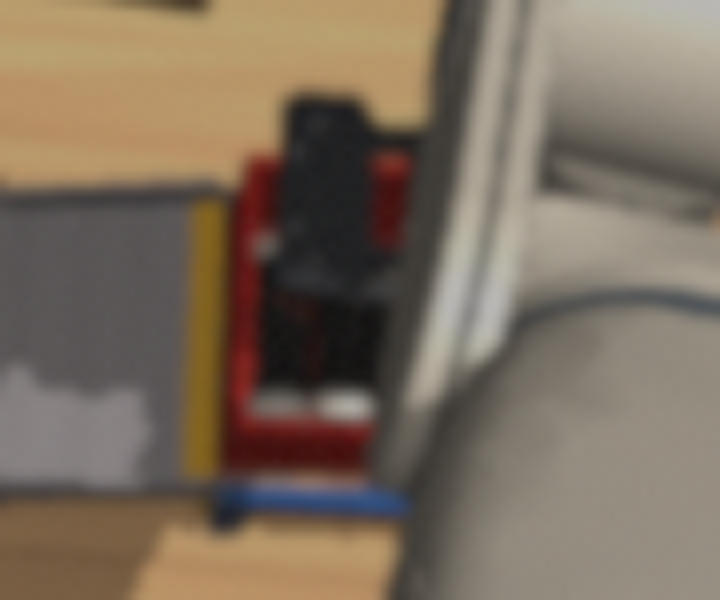

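Request:
move_arm([
  [255,0,-0.001,0,0],
  [255,0,-0.001,0,0],
])

```text
t: 13.88
ee_pos: [580.1, -86.9, 207.7]
orientation: [3.14, 0.053, 0.002]
ft_force: [-0.0, -5.1, 4.4]
width: 7.2
```

Request:
move_arm([
  [255,0,-0.001,0,0],
  [255,0,-0.001,0,0],
])

```text
t: 14.05
ee_pos: [580.2, -86.3, 208.1]
orientation: [3.14, 0.053, 0.002]
ft_force: [-0.5, -6.6, 6.8]
width: 7.5
```

Request:
move_arm([
  [255,0,-0.001,0,0],
  [255,0,-0.001,0,0],
])

```text
t: 14.22
ee_pos: [580.4, -85.6, 208.5]
orientation: [3.139, 0.053, 0.003]
ft_force: [-1.5, -8.0, 8.5]
width: 7.4
```

```bash
for i in 1 2 3; do python3 did.py 0 -.001 0 0; done; cat cmd.json
cat > arc.py <<'E'
import numpy as np,json,sys
# stand-x unit, pivot in stand coordinates (TCP z); prints tool rows relative to current cmd for given thetas
c=json.load(open("cmd.json")); p=np.array(c["p"])
s=np.radians(c["psi"]);X=np.array([-np.sin(s),np.cos(s)]);Y=np.array([np.cos(s),np.sin(s)])
P=np.array(json.load(open("piv.json"))) # x,y,z
for th in map(float,sys.argv[1:]):
    t=np.radians(th); a=-88*np.cos(t)+122*np.sin(t); z=88*np.sin(t)+122*np.cos(t)
    d=P[:2]-Y*a-p[:2]; print(th,"x %.4f y %.4f z %.4f"%(d@X/1000,d@Y/1000,-(P[2]+z-p[2])/1000),"| TCP y %.1f z %.1f"%(P[1]-Y[1]*a,P[2]+z))
E
echo "[576.75,0.7,85.2]" > piv.json; python3 arc.py 0 3 5 7.5 10 12.5 15
```

```text
{"p": [579.6624569641232, -84.42098124110835, 207.175], "psi": -88.0975791603092}0.0 x -0.0001 y 0.0028 z -0.0000 | TCP y -87.3 z 207.2
3.0 x -0.0001 y -0.0037 z -0.0045 | TCP y -80.7 z 211.6
5.0 x -0.0001 y -0.0081 z -0.0072 | TCP y -76.3 z 214.4
7.5 x -0.0001 y -0.0138 z -0.0105 | TCP y -70.6 z 217.6
10.0 x -0.0001 y -0.0197 z -0.0135 | TCP y -64.7 z 220.6
12.5 x -0.0001 y -0.0257 z -0.0162 | TCP y -58.8 z 223.4
15.0 x -0.0001 y -0.0317 z -0.0186 | TCP y -52.7 z 225.8
```

Request:
move_arm([
  [255,0,-0.0035,-0.0045,0],
  [255,0,-0.008,-0.007,0],
  [255,0,-0.014,-0.0105,0],
  [255,0,-0.02,-0.0135,0],
  [255,0,-0.026,-0.016,0],
])

```text
t: 14.63
ee_pos: [579.0, -57.8, 223.8]
orientation: [3.141, 0.053, 0.001]
ft_force: [1.0, -5.1, 5.1]
width: 7.4
```

```bash
python3 did.py 0 -.026 -.016 0
python3 - <<'E'
from h import *
im=get_image("scene");cv2.imwrite("pics/s10.png",crop(im,180,170,90,75,8))
o=get_obs();print(o["ee_pos"],o["ft_force"],o["moment"],o["width"])
E
python3 arc.py 15 17.5 20 22.5 25 27.5 30 32.5 35
```

```text
[579.0324769  -56.88515461 224.21848239] [-0.4137883  -2.71313969  5.11671072] [-0.78380154  0.0458457  -0.0547315 ] 7.227537685284014
15.0 x -0.0001 y -0.0057 z -0.0026 | TCP y -52.7 z 225.8
17.5 x -0.0001 y -0.0119 z -0.0048 | TCP y -46.5 z 228.0
20.0 x -0.0001 y -0.0182 z -0.0068 | TCP y -40.2 z 229.9
22.5 x -0.0001 y -0.0246 z -0.0084 | TCP y -33.9 z 231.6
25.0 x -0.0001 y -0.0310 z -0.0098 | TCP y -27.5 z 233.0
27.5 x -0.0001 y -0.0374 z -0.0109 | TCP y -21.0 z 234.0
30.0 x -0.0001 y -0.0440 z -0.0117 | TCP y -14.5 z 234.9
32.5 x -0.0001 y -0.0505 z -0.0122 | TCP y -8.0 z 235.4
35.0 x -0.0001 y -0.0571 z -0.0124 | TCP y -1.4 z 235.6
```

View pics/s10.png

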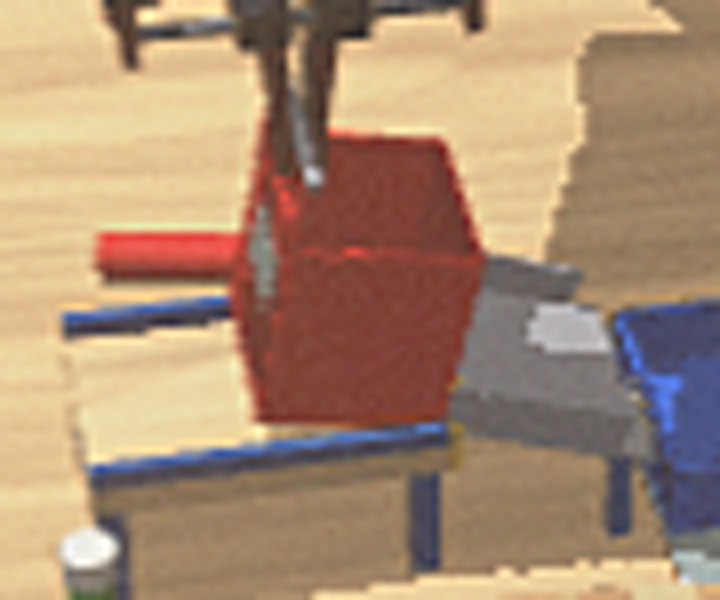

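Request:
move_arm([
  [255,0,-0.0055,-0.0025,0],
  [255,0,-0.012,-0.005,0],
  [255,0,-0.018,-0.007,0],
  [255,0,-0.0245,-0.0085,0],
  [255,0,-0.031,-0.01,0],
])

```text
t: 15.1
ee_pos: [577.5, -26.6, 233.2]
orientation: [-3.141, -0.053, 0.001]
ft_force: [-0.0, -1.9, 0.5]
width: 7.0
```

```bash
python3 did.py 0 -.031 -.01 0; python3 arc.py 27.5 30 32.5 35 37.5
python3 - <<'E'
import json,subprocess
E
cp cmd.json c0.json; python3 did.py 0 -.033 -.0025 0; python3 arc.py 40 42.5 45 47.5 50; cp c0.json cmd.json
```

```text
27.5 x -0.0001 y -0.0064 z -0.0009 | TCP y -21.0 z 234.0
30.0 x -0.0001 y -0.0130 z -0.0017 | TCP y -14.5 z 234.9
32.5 x -0.0001 y -0.0195 z -0.0022 | TCP y -8.0 z 235.4
35.0 x -0.0001 y -0.0261 z -0.0024 | TCP y -1.4 z 235.6
37.5 x -0.0001 y -0.0326 z -0.0024 | TCP y 5.2 z 235.6
40.0 x -0.0001 y -0.0062 z 0.0005 | TCP y 11.7 z 235.2
42.5 x -0.0001 y -0.0127 z 0.0011 | TCP y 18.2 z 234.6
45.0 x -0.0001 y -0.0192 z 0.0020 | TCP y 24.7 z 233.7
47.5 x -0.0001 y -0.0257 z 0.0032 | TCP y 31.2 z 232.5
50.0 x -0.0001 y -0.0321 z 0.0046 | TCP y 37.6 z 231.0
```

Request:
move_arm([
  [255,0,-0.0065,-0.001,0],
  [255,0,-0.013,-0.0015,0],
  [255,0,-0.0195,-0.002,0],
  [255,0,-0.026,-0.0025,0],
  [255,0,-0.033,-0.0025,0],
])

```text
t: 15.52
ee_pos: [576.2, 6.3, 235.3]
orientation: [-3.141, -0.052, 0.002]
ft_force: [-0.2, -2.1, -0.8]
width: 7.1
```

```bash
python3 did.py 0 -.033 -.0025 0
python3 - <<'E'
from h import *
im=get_image("scene");cv2.imwrite("pics/s11.png",crop(im,180,160,90,75,8))
o=get_obs();print(o["ee_pos"],o["ft_force"],o["moment"],o["width"])
E
python3 arc.py 40 42.5 45 47.5 50; cp cmd.json c0.json; python3 did.py 0 -.032 .0045 0; python3 arc.py 52.5 55 57.5 60 62.5; cp c0.json cmd.json
```

```text
[576.12051675   7.3150333  235.25308168] [ 0.56378023 -0.99807302 -0.81895981] [-0.33054979 -0.03534564  0.0197767 ] 6.9048827133207515
40.0 x -0.0001 y -0.0062 z 0.0005 | TCP y 11.7 z 235.2
42.5 x -0.0001 y -0.0127 z 0.0011 | TCP y 18.2 z 234.6
45.0 x -0.0001 y -0.0192 z 0.0020 | TCP y 24.7 z 233.7
47.5 x -0.0001 y -0.0257 z 0.0032 | TCP y 31.2 z 232.5
50.0 x -0.0001 y -0.0321 z 0.0046 | TCP y 37.6 z 231.0
52.5 x -0.0001 y -0.0064 z 0.0019 | TCP y 43.9 z 229.3
55.0 x -0.0001 y -0.0126 z 0.0039 | TCP y 50.1 z 227.3
57.5 x -0.0001 y -0.0188 z 0.0062 | TCP y 56.3 z 225.0
60.0 x -0.0001 y -0.0248 z 0.0088 | TCP y 62.3 z 222.4
62.5 x -0.0001 y -0.0308 z 0.0116 | TCP y 68.2 z 219.6
```

View pics/s11.png

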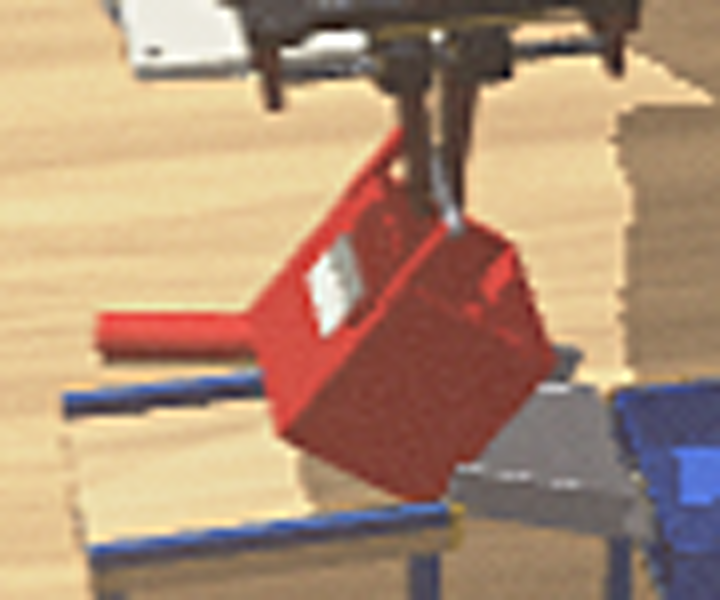

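Request:
move_arm([
  [255,0,-0.006,0.0005,0],
  [255,0,-0.0125,0.001,0],
  [255,0,-0.019,0.002,0],
  [255,0,-0.0255,0.003,0],
  [255,0,-0.032,0.0045,0],
])

```text
t: 15.98
ee_pos: [575.5, 38.2, 231.1]
orientation: [-3.141, -0.052, 0.0]
ft_force: [-0.4, -1.4, 1.5]
width: 7.4
```

Request:
move_arm([
  [255,0,-0.0065,0.002,0],
  [255,0,-0.0125,0.004,0],
  [255,0,-0.019,0.006,0],
  [255,0,-0.025,0.009,0],
  [255,0,-0.031,0.0115,0],
])

```text
t: 16.4
ee_pos: [574.4, 69.2, 219.3]
orientation: [-3.141, -0.052, 0.0]
ft_force: [1.0, -2.4, -1.1]
width: 6.4
```

```bash
python3 did.py 0 -.032 .0045 0; python3 did.py 0 -.031 .0115 0
python3 - <<'E'
from h import *
im=get_image("scene");cv2.imwrite("pics/s12.png",crop(im,190,160,90,75,8))
o=get_obs();print(o["ee_pos"],o["ft_force"],o["moment"],o["width"])
E
python3 arc.py 64 66 68 70 72; cp cmd.json c0.json; python3 did.py 0 -.022 .013 0; python3 arc.py 74 76 78 80 82; cp c0.json cmd.json
```

```text
[574.17525829  70.0195221  218.81097959] [ 0.37845823 -0.18552549  1.05510744] [-0.14830077 -0.10565373  0.02631059] 7.040859766394632
64.0 x -0.0001 y -0.0032 z 0.0019 | TCP y 71.7 z 217.8
66.0 x -0.0001 y -0.0078 z 0.0045 | TCP y 76.3 z 215.2
68.0 x -0.0001 y -0.0123 z 0.0072 | TCP y 80.8 z 212.5
70.0 x -0.0001 y -0.0167 z 0.0101 | TCP y 85.2 z 209.6
72.0 x -0.0001 y -0.0210 z 0.0131 | TCP y 89.5 z 206.6
74.0 x -0.0001 y -0.0032 z 0.0033 | TCP y 93.7 z 203.4
76.0 x -0.0001 y -0.0073 z 0.0066 | TCP y 97.7 z 200.1
78.0 x -0.0001 y -0.0112 z 0.0100 | TCP y 101.7 z 196.6
80.0 x -0.0001 y -0.0150 z 0.0136 | TCP y 105.5 z 193.0
82.0 x -0.0001 y -0.0187 z 0.0174 | TCP y 109.2 z 189.3
```

View pics/s12.png

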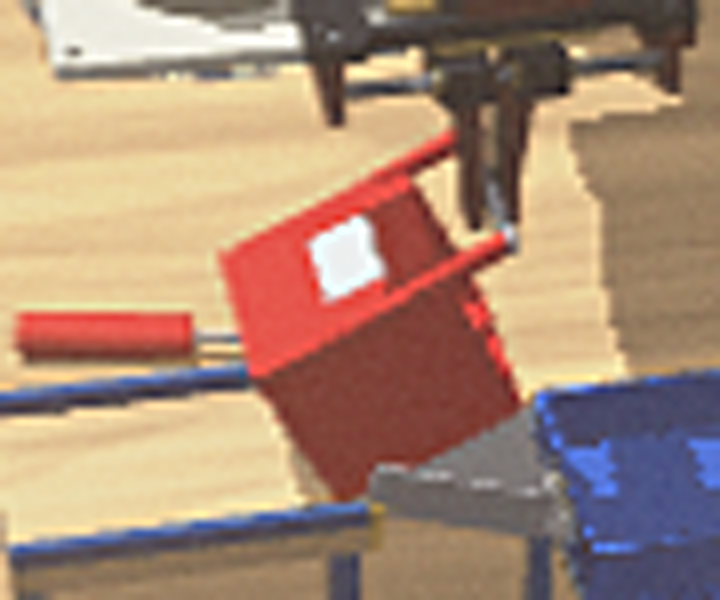

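Request:
move_arm([
  [255,0,-0.003,0.002,0],
  [255,0,-0.008,0.0045,0],
  [255,0,-0.0125,0.007,0],
  [255,0,-0.017,0.01,0],
  [255,0,-0.021,0.013,0],
])

```text
t: 16.87
ee_pos: [573.8, 89.9, 206.3]
orientation: [-3.141, -0.052, -0.0]
ft_force: [0.6, -1.3, 2.0]
width: 7.3
```

```bash
python3 did.py 0 -.021 .013 0; python3 arc.py 74 76 78 80 82; cp cmd.json c0.json; python3 did.py 0 -.0195 .0175 0; python3 arc.py 83.5 85 86.5 88 90; cp c0.json cmd.json
```

```text
74.0 x -0.0001 y -0.0042 z 0.0033 | TCP y 93.7 z 203.4
76.0 x -0.0001 y -0.0083 z 0.0066 | TCP y 97.7 z 200.1
78.0 x -0.0001 y -0.0122 z 0.0100 | TCP y 101.7 z 196.6
80.0 x -0.0001 y -0.0160 z 0.0136 | TCP y 105.5 z 193.0
82.0 x -0.0001 y -0.0197 z 0.0174 | TCP y 109.2 z 189.3
83.5 x -0.0001 y -0.0029 z 0.0027 | TCP y 111.9 z 186.4
85.0 x -0.0001 y -0.0055 z 0.0057 | TCP y 114.5 z 183.5
86.5 x -0.0001 y -0.0081 z 0.0087 | TCP y 117.0 z 180.5
88.0 x -0.0001 y -0.0105 z 0.0118 | TCP y 119.5 z 177.4
90.0 x -0.0001 y -0.0137 z 0.0160 | TCP y 122.6 z 173.2
```

Request:
move_arm([
  [255,0,-0.004,0.0035,0],
  [255,0,-0.0085,0.0065,0],
  [255,0,-0.012,0.01,0],
  [255,0,-0.016,0.0135,0],
  [255,0,-0.0195,0.0175,0],
])

```text
t: 17.28
ee_pos: [573.2, 109.5, 188.8]
orientation: [-3.141, -0.052, -0.0]
ft_force: [1.2, 0.8, 1.7]
width: 7.4
```

Request:
move_arm([
  [255,0,-0.003,0.0025,0],
  [255,0,-0.0055,0.0055,0],
  [255,0,-0.008,0.0085,0],
  [255,0,-0.0105,0.012,0],
  [255,0,-0.0135,0.016,0],
])

```text
t: 17.7
ee_pos: [572.8, 122.7, 173.0]
orientation: [-3.141, -0.052, -0.0]
ft_force: [0.3, -1.7, 0.1]
width: 7.2
```

```bash
python3 did.py 0 -.0195 .0175 0;python3 did.py 0 -.0135 .016 0
python3 - <<'E'
from h import *
im=get_image("scene");cv2.imwrite("pics/s13.png",crop(im,190,160,90,75,8))
o=get_obs();print(o["ee_pos"],o["ft_force"],o["moment"],o["width"])
E
python3 arc.py 91 92 93 94 95;python3 arc.py 96 97 98 99 100
```

```text
[572.38585509 123.19848383 172.20033607] [ 0.83748016  0.91382669 -0.69837019] [-0.028529   -0.11262676 -0.00124505] 7.019099972545862
91.0 x -0.0001 y -0.0017 z 0.0021 | TCP y 124.1 z 171.1
92.0 x -0.0001 y -0.0032 z 0.0043 | TCP y 125.6 z 168.9
93.0 x -0.0001 y -0.0046 z 0.0065 | TCP y 127.1 z 166.7
94.0 x -0.0001 y -0.0060 z 0.0087 | TCP y 128.5 z 164.5
95.0 x -0.0001 y -0.0074 z 0.0109 | TCP y 129.8 z 162.2
96.0 x -0.0001 y -0.0087 z 0.0132 | TCP y 131.2 z 160.0
97.0 x -0.0001 y -0.0100 z 0.0155 | TCP y 132.4 z 157.7
98.0 x -0.0001 y -0.0112 z 0.0178 | TCP y 133.7 z 155.4
99.0 x -0.0001 y -0.0124 z 0.0201 | TCP y 134.9 z 153.0
100.0 x -0.0001 y -0.0136 z 0.0225 | TCP y 136.1 z 150.7
```

View pics/s13.png

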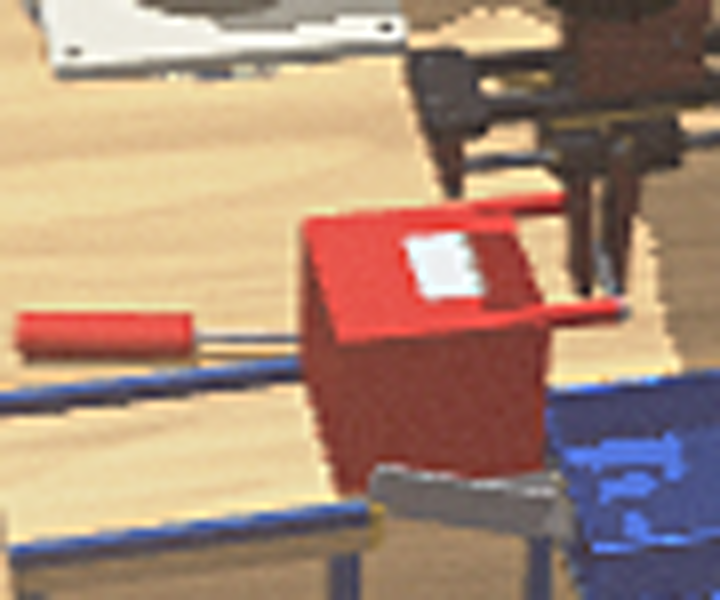

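Request:
move_arm([
  [255,0,-0.0015,0.002,0],
  [255,0,-0.003,0.0045,0],
  [255,0,-0.0045,0.0065,0],
  [255,0,-0.006,0.0085,0],
  [255,0,-0.0075,0.011,0],
])

```text
t: 18.17
ee_pos: [572.7, 130.4, 162.1]
orientation: [-3.141, -0.052, -0.001]
ft_force: [0.7, 0.9, -0.9]
width: 6.9
```

```bash
python3 did.py 0 -.0075 .011 0; python3 arc.py 96 97 98 99 100;python3 - <<'E'
from h import *
im=get_image("scene");cv2.imwrite("pics/s14.png",crop(im,200,160,110,85,7))
E
```

```text
96.0 x -0.0001 y -0.0012 z 0.0022 | TCP y 131.2 z 160.0
97.0 x -0.0001 y -0.0025 z 0.0045 | TCP y 132.4 z 157.7
98.0 x -0.0001 y -0.0037 z 0.0068 | TCP y 133.7 z 155.4
99.0 x -0.0001 y -0.0049 z 0.0091 | TCP y 134.9 z 153.0
100.0 x -0.0001 y -0.0061 z 0.0115 | TCP y 136.1 z 150.7
```

View pics/s14.png

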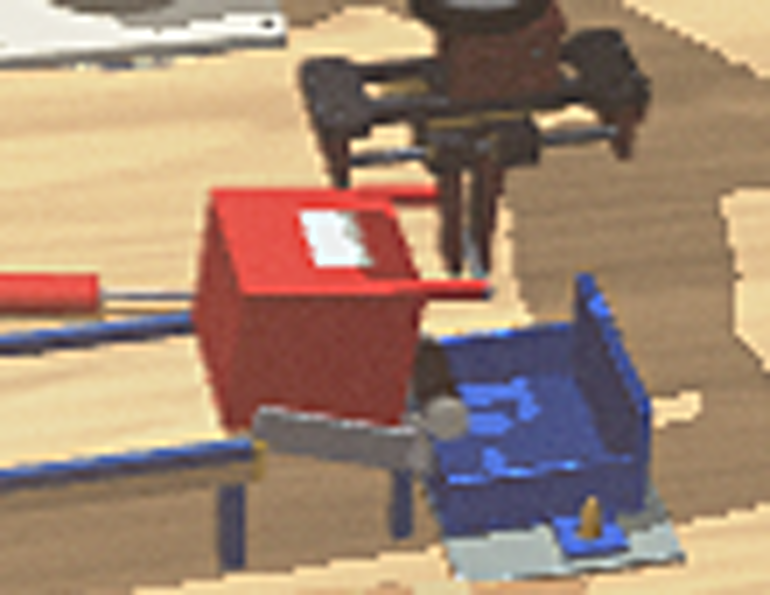

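Request:
move_arm([
  [255,0,-0.001,0.002,0],
  [255,0,-0.0025,0.0045,0],
  [255,0,-0.0035,0.007,0],
  [255,0,-0.005,0.009,0],
  [255,0,-0.006,0.0115,0],
])

```text
t: 18.63
ee_pos: [572.4, 136.1, 150.6]
orientation: [3.141, 0.053, 0.001]
ft_force: [0.7, 2.0, 0.3]
width: 7.2
```

```bash
python3 did.py 0 -.006 .0115 0; python3 arc.py 102 104 106 108 110;python3 - <<'E'
from h import *
im=get_image("scene");cv2.imwrite("pics/s15.png",crop(im,200,160,110,85,7))
E
```

```text
102.0 x -0.0001 y -0.0023 z 0.0048 | TCP y 138.3 z 145.9
104.0 x -0.0001 y -0.0043 z 0.0096 | TCP y 140.3 z 141.1
106.0 x -0.0001 y -0.0062 z 0.0145 | TCP y 142.2 z 136.2
108.0 x -0.0001 y -0.0079 z 0.0195 | TCP y 143.8 z 131.2
110.0 x -0.0001 y -0.0094 z 0.0245 | TCP y 145.4 z 126.2
```

View pics/s15.png

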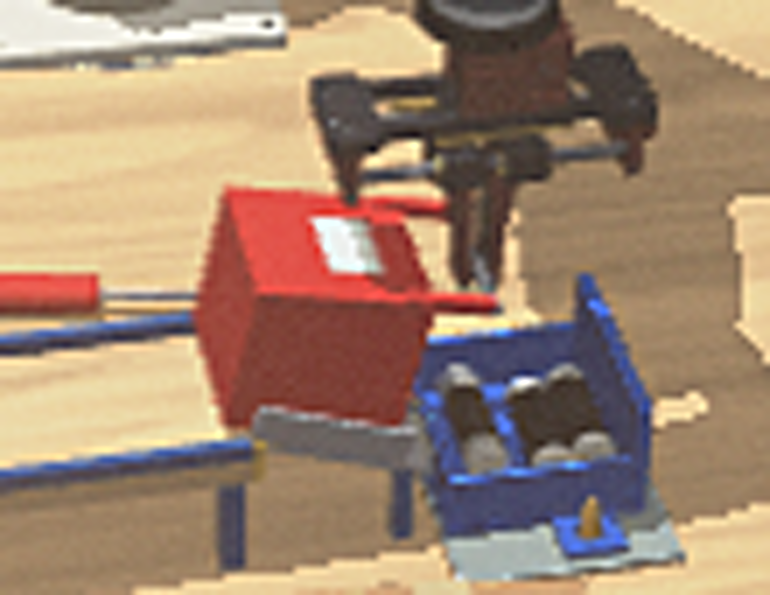

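Request:
move_arm([
  [255,0,-0.0025,0.005,0],
  [255,0,-0.0045,0.0095,0],
  [255,0,-0.006,0.0145,0],
  [255,0,-0.008,0.0195,0],
  [255,0,-0.0095,0.0235,0],
])

```text
t: 19.1
ee_pos: [572.1, 147.5, 127.8]
orientation: [-3.138, -0.05, -0.001]
ft_force: [-7.2, 14.8, 17.6]
width: 6.9
```

Request:
move_arm([
  [255,0,0,0.001,0],
  [255,0,0,0.001,0],
])

```text
t: 19.27
ee_pos: [572.1, 148.1, 127.1]
orientation: [-3.137, -0.051, -0.001]
ft_force: [-4.6, 11.8, 12.9]
width: 7.0
```

```bash
python3 did.py 0 -.0095 .0235 0; python3 did.py 0 0 .001 0;python3 - <<'E'
from h import *
im=get_image("scene");cv2.imwrite("pics/s16.png",crop(im,200,160,110,85,7))
im=get_image("top");cv2.imwrite("pics/t16.png",crop(im,205,140,160,95,5))
o=get_obs();print(o["ee_pos"],o["ft_force"],o["moment"],o["width"])
E
cat cmd.json
```

```text
[572.08018609 147.98167724 127.28410263] [-4.8583998  10.85796302 13.718121  ] [1.82745038 0.83061261 0.07532042] 7.1403941552988845
{"p": [572.0270534109521, 145.45224602248624, 126.17500000000001], "psi": -88.0975791603092}
```

View pics/s16.png

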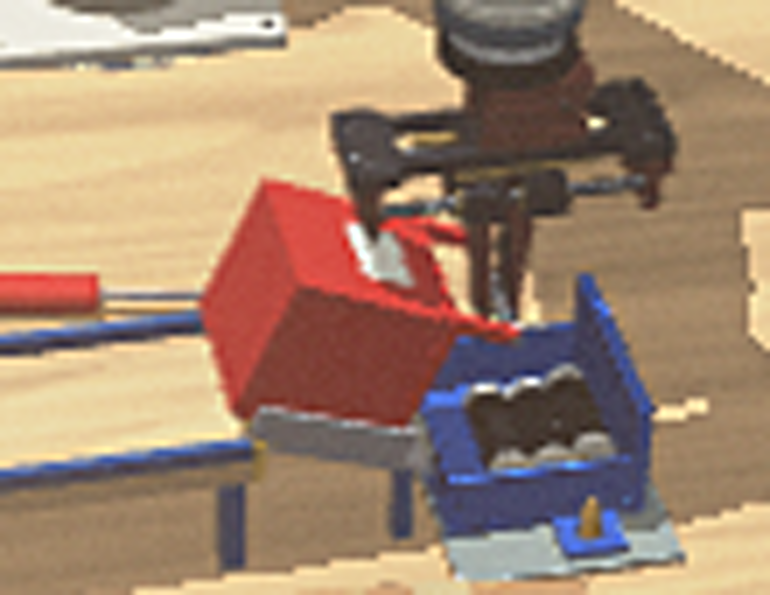

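View pics/t16.png

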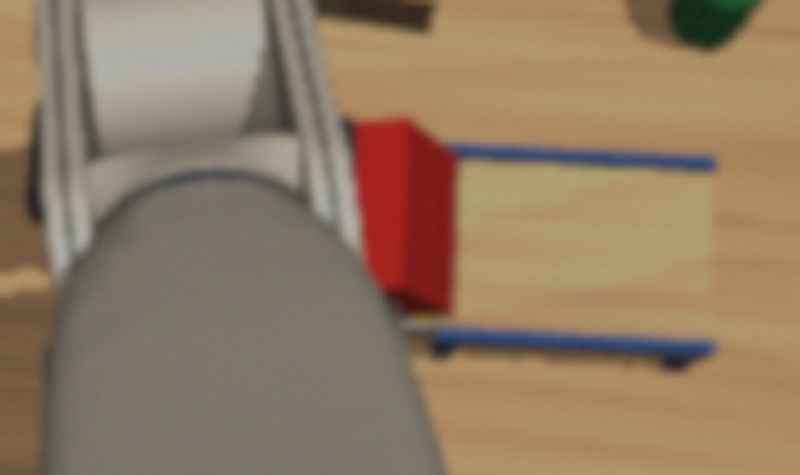

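```bash
python3 arc.py 108 106 104 102 100; cp cmd.json c0.json; python3 did.py 0 .0095 -.0245 0; python3 arc.py 97.5 95 92.5 90 87.5;  cp c0.json cmd.json
```

```text
108.0 x -0.0001 y 0.0016 z -0.0050 | TCP y 143.8 z 131.2
106.0 x -0.0001 y 0.0033 z -0.0100 | TCP y 142.2 z 136.2
104.0 x -0.0001 y 0.0052 z -0.0149 | TCP y 140.3 z 141.1
102.0 x -0.0001 y 0.0072 z -0.0197 | TCP y 138.3 z 145.9
100.0 x -0.0001 y 0.0094 z -0.0245 | TCP y 136.1 z 150.7
97.5 x -0.0001 y 0.0029 z -0.0058 | TCP y 133.1 z 156.5
95.0 x -0.0001 y 0.0061 z -0.0116 | TCP y 129.8 z 162.2
92.5 x -0.0001 y 0.0096 z -0.0171 | TCP y 126.4 z 167.8
90.0 x -0.0001 y 0.0133 z -0.0225 | TCP y 122.6 z 173.2
87.5 x -0.0001 y 0.0173 z -0.0278 | TCP y 118.7 z 178.4
```

Request:
move_arm([
  [255,0,0.0015,-0.005,0],
  [255,0,0.0035,-0.01,0],
  [255,0,0.005,-0.015,0],
  [255,0,0.007,-0.0195,0],
  [255,0,0.0095,-0.0245,0],
])

```text
t: 19.78
ee_pos: [572.0, 135.8, 150.8]
orientation: [-3.141, -0.052, 0.001]
ft_force: [-0.1, 2.5, -1.1]
width: 7.1
```

Request:
move_arm([
  [255,0,0.003,-0.006,0],
  [255,0,0.006,-0.0115,0],
  [255,0,0.0095,-0.017,0],
  [255,0,0.0135,-0.0225,0],
  [255,0,0.0175,-0.028,0],
])

```text
t: 20.2
ee_pos: [572.9, 117.9, 179.3]
orientation: [3.141, 0.052, 0.0]
ft_force: [0.1, 2.2, -0.1]
width: 7.2
```

```bash
python3 did.py 0 .0095 -.0245 0;python3 did.py 0 .0175 -.028 0
python3 - <<'E'
from h import *
im=get_image("scene");cv2.imwrite("pics/s17.png",crop(im,200,160,110,85,7))
o=get_obs();print(o["ee_pos"],o["ft_force"],o["moment"],o["width"])
E
python3 arc.py 85 82.5 80 77.5 75;  cp cmd.json c0.json; python3 did.py 0 .0235 -.0235 0; python3 arc.py 72.5 70 67.5 65 62.5;  cp c0.json cmd.json
```

```text
[573.34152801 117.27150888 180.23436585] [-0.94066398  0.15792609 -0.90597489] [ 0.27126695  0.112786   -0.07214758] 7.218209888050014
85.0 x -0.0001 y 0.0040 z -0.0048 | TCP y 114.5 z 183.5
82.5 x -0.0001 y 0.0084 z -0.0097 | TCP y 110.1 z 188.4
80.0 x -0.0001 y 0.0130 z -0.0144 | TCP y 105.5 z 193.0
77.5 x -0.0001 y 0.0178 z -0.0188 | TCP y 100.7 z 197.5
75.0 x -0.0001 y 0.0228 z -0.0231 | TCP y 95.7 z 201.8
72.5 x -0.0001 y 0.0044 z -0.0036 | TCP y 90.5 z 205.8
70.0 x -0.0001 y 0.0098 z -0.0074 | TCP y 85.2 z 209.6
67.5 x -0.0001 y 0.0153 z -0.0110 | TCP y 79.7 z 213.2
65.0 x -0.0001 y 0.0210 z -0.0143 | TCP y 74.0 z 216.5
62.5 x -0.0001 y 0.0267 z -0.0174 | TCP y 68.2 z 219.6
```

View pics/s17.png

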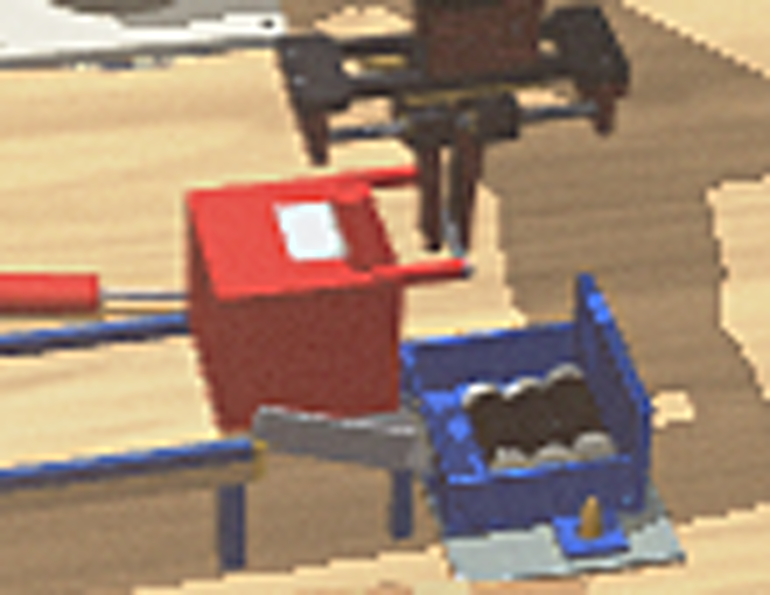

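Request:
move_arm([
  [255,0,0.004,-0.005,0],
  [255,0,0.0085,-0.0095,0],
  [255,0,0.013,-0.0145,0],
  [255,0,0.018,-0.019,0],
  [255,0,0.023,-0.023,0],
])

```text
t: 20.67
ee_pos: [573.6, 94.9, 202.2]
orientation: [3.141, 0.052, 0.0]
ft_force: [0.2, 0.8, -1.2]
width: 7.1
```

Request:
move_arm([
  [255,0,0.005,-0.004,0],
  [255,0,0.0105,-0.008,0],
  [255,0,0.016,-0.0115,0],
  [255,0,0.0215,-0.015,0],
  [255,0,0.027,-0.018,0],
])

```text
t: 21.08
ee_pos: [574.5, 67.8, 219.9]
orientation: [3.141, 0.052, -0.0]
ft_force: [-0.5, 0.2, -2.1]
width: 6.9
```

```bash
python3 did.py 0 .023 -.023 0;python3 did.py 0 .027 -.018 0; cat cmd.json
python3 - <<'E'
from h import *
im=get_image("scene");cv2.imwrite("pics/s18.png",crop(im,180,160,110,85,7))
o=get_obs();print(o["ee_pos"],o["ft_force"],o["moment"],o["width"])
E
python3 arc.py 60 57.5 55 52.5 50;  cp cmd.json c0.json; python3 did.py 0 .0305 -.0115 0; python3 arc.py 47.5 45 42.5 40 37.5;  cp c0.json cmd.json
```

```text
{"p": [574.5832537309268, 68.49468732989153, 219.675], "psi": -88.0975791603092}[574.71566204  67.01959078 220.39955609] [-0.16938359 -1.48029946 -2.73592387] [ 0.01940503  0.09111737 -0.01485152] 7.250316686138416
60.0 x -0.0001 y 0.0062 z -0.0027 | TCP y 62.3 z 222.4
57.5 x -0.0001 y 0.0122 z -0.0053 | TCP y 56.3 z 225.0
55.0 x -0.0001 y 0.0184 z -0.0076 | TCP y 50.1 z 227.3
52.5 x -0.0001 y 0.0246 z -0.0096 | TCP y 43.9 z 229.3
50.0 x -0.0001 y 0.0309 z -0.0114 | TCP y 37.6 z 231.0
47.5 x -0.0001 y 0.0068 z -0.0013 | TCP y 31.2 z 232.5
45.0 x -0.0001 y 0.0133 z -0.0025 | TCP y 24.7 z 233.7
42.5 x -0.0001 y 0.0198 z -0.0034 | TCP y 18.2 z 234.6
40.0 x -0.0001 y 0.0263 z -0.0040 | TCP y 11.7 z 235.2
37.5 x -0.0001 y 0.0329 z -0.0044 | TCP y 5.2 z 235.6
```

View pics/s18.png

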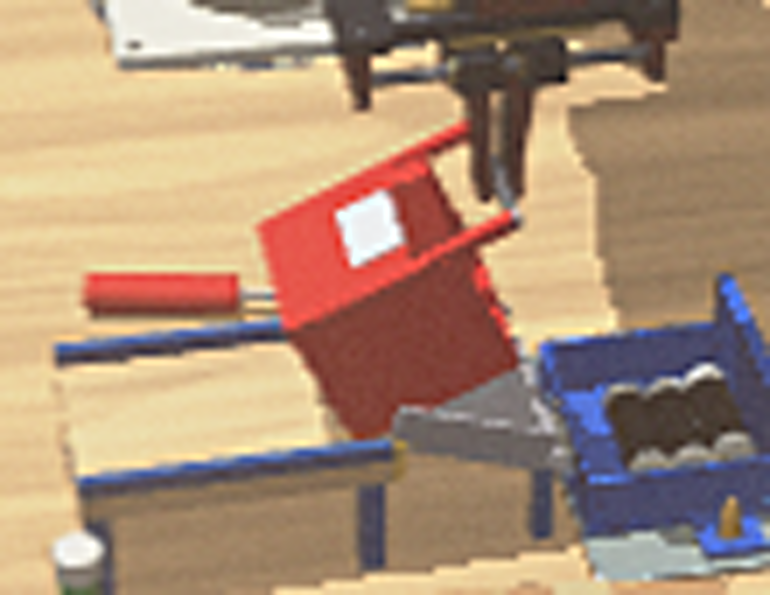

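Request:
move_arm([
  [255,0,0.006,-0.0025,0],
  [255,0,0.012,-0.005,0],
  [255,0,0.0185,-0.0075,0],
  [255,0,0.0245,-0.0095,0],
  [255,0,0.031,-0.0115,0],
])

```text
t: 21.55
ee_pos: [575.9, 37.2, 231.8]
orientation: [-3.141, -0.052, -0.001]
ft_force: [-1.1, 2.8, 2.9]
width: 6.8
```

Request:
move_arm([
  [255,0,0.0065,-0.001,0],
  [255,0,0.013,-0.0025,0],
  [255,0,0.0195,-0.0035,0],
  [255,0,0.026,-0.004,0],
  [255,0,0.0325,-0.0045,0],
])

```text
t: 21.97
ee_pos: [578.4, 5.0, 238.8]
orientation: [-3.14, -0.052, -0.007]
ft_force: [-4.6, 4.7, 22.8]
width: 7.1
```

```bash
python3 did.py 0 .031 -.0115 0;python3 did.py 0 .0325 -.0045 0; cat cmd.json
python3 - <<'E'
from h import *
im=get_image("scene");cv2.imwrite("pics/s19.png",crop(im,180,160,110,85,7))
o=get_obs();print(o["ee_pos"],o["ft_force"],o["moment"],o["width"])
E
python3 arc.py 35 32.5 30 27.5 25;  cp cmd.json c0.json; python3 did.py 0 .0325 .0025 0; python3 arc.py 22.5 20 17.5 15 12.5;  cp c0.json cmd.json
```

```text
{"p": [576.6912890597371, 5.029687628855633, 235.675], "psi": -88.0975791603092}[578.48935303   3.99047408 239.05427997] [-3.12531651  2.71190677 18.20058329] [0.60332655 0.71346811 0.05085019] 7.215259777462407
35.0 x -0.0001 y 0.0064 z 0.0001 | TCP y -1.4 z 235.6
32.5 x -0.0001 y 0.0130 z 0.0003 | TCP y -8.0 z 235.4
30.0 x -0.0001 y 0.0195 z 0.0008 | TCP y -14.5 z 234.9
27.5 x -0.0001 y 0.0261 z 0.0016 | TCP y -21.0 z 234.0
25.0 x -0.0001 y 0.0325 z 0.0027 | TCP y -27.5 z 233.0
22.5 x -0.0001 y 0.0064 z 0.0016 | TCP y -33.9 z 231.6
20.0 x -0.0001 y 0.0128 z 0.0032 | TCP y -40.2 z 229.9
17.5 x -0.0001 y 0.0191 z 0.0052 | TCP y -46.5 z 228.0
15.0 x -0.0001 y 0.0253 z 0.0074 | TCP y -52.7 z 225.8
12.5 x -0.0001 y 0.0313 z 0.0098 | TCP y -58.8 z 223.4
```

View pics/s19.png

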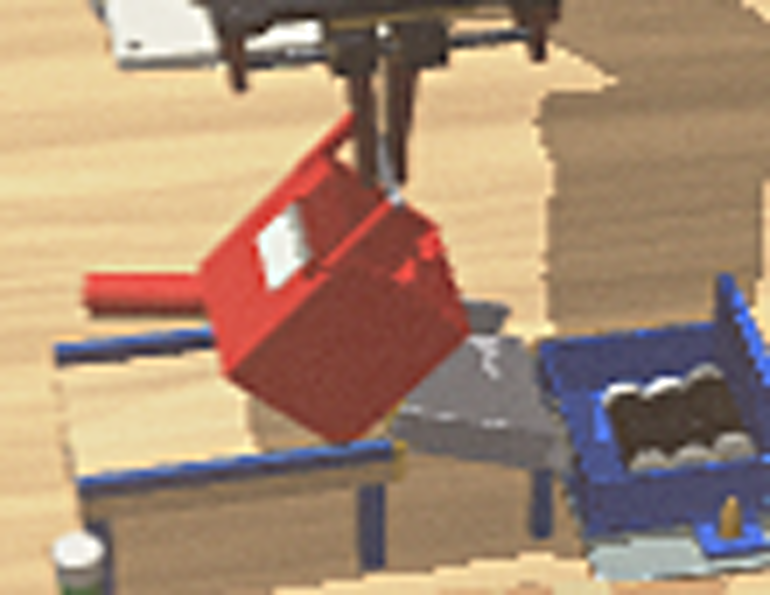

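Run:
```python
from h import *
im=get_image("scene");cv2.imwrite("pics/s20.png",crop(im,200,165,50,45,16))
im=get_image("top");cv2.imwrite("pics/t20.png",crop(im,255,145,90,75,8))
o=get_obs();print(o["ee_pos"],o["ft_force"],o["moment"],o["t"])
```

```text
[578.3242489    4.63471897 238.90105558] [-3.11651145  3.77224299 18.07186218] [ 0.66593691  0.61666802 -0.00913955] 22.1167
```

View pics/s20.png

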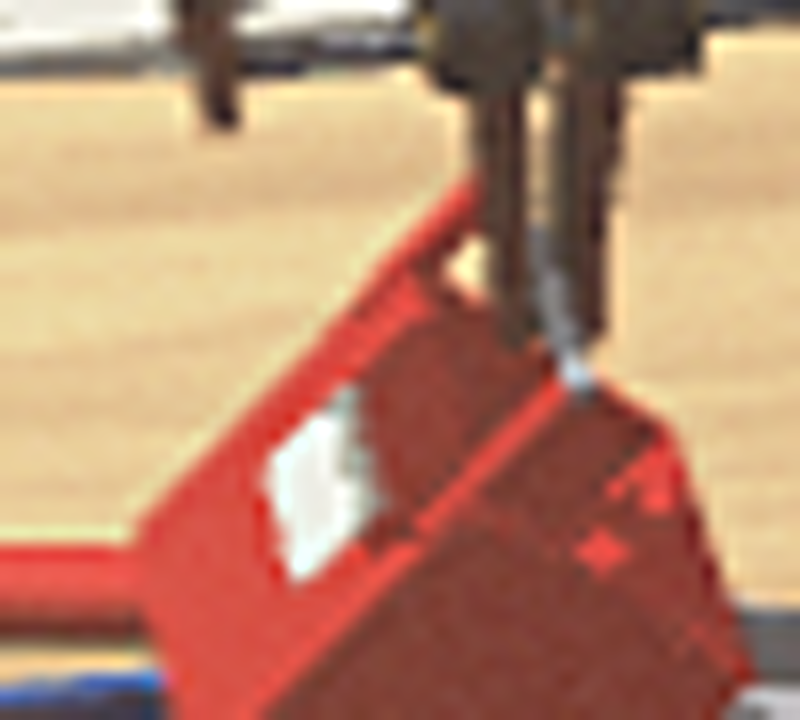

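View pics/t20.png

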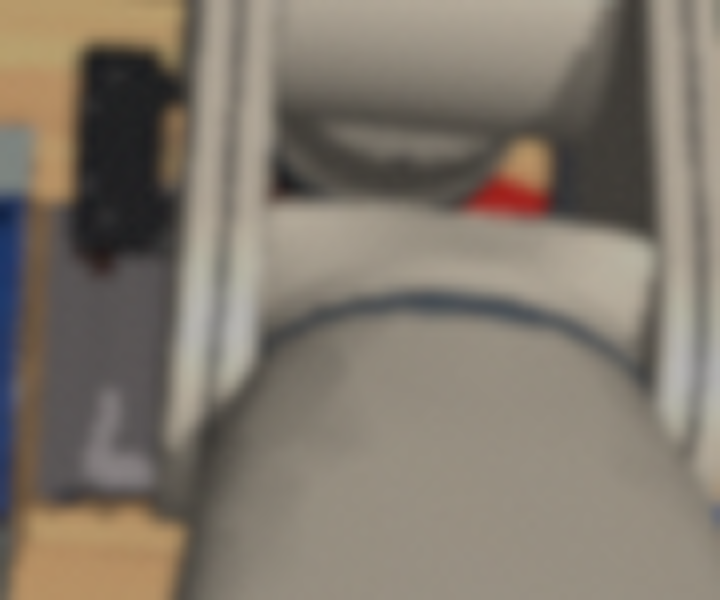

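Run:
```python
from h import *
from scipy.optimize import least_squares
def pts(y,z,th,P,xc=576.7,x0=0):
    # tote coordinates rel. front-bottom corner; stand frame x along -> world y
    t=np.radians(th); out=[]
    for a,b,c in P: # a tote x (0 front), b tote y, c up
        X=a*np.cos(t)+c*np.sin(t); Z=-a*np.sin(t)+c*np.cos(t)
        out.append([xc+x0-b-.033*X, y+X, z+Z])
    return np.array(out)
def run(px,P,k,u0,v0,init,nm):
    px=(np.array(px)+.5)/k-.5+[u0,v0]
    r=least_squares(lambda q:(proj(pts(q[0],q[1],q[2],P,x0=q[3] if len(q)>3 else 3),"scene")-px).ravel(),init); 
    print(nm,r.x.round(1),r.fun.reshape(-1,2).round(1).tolist())
P=[(-90,-50,0),(0,-50,0),(0,-50,100),(-88,-46,134),(0,50,100)]
run([(278,435),(425,500),(553,355),(455,225),(515,245)],P,8,180,160,[-11,80,40],"s11 (expect y -7,z 80,th 38)")
run([(225,375),(345,440),(467,328),(397,200),(440,228)],P,7,180,160,[-11,80,40],"s19")
run([(225,375),(345,440),(467,328),(397,200),(440,228)],P,7,180,160,[-11,80,40,3],"s19 lateral free")
```

```text
s11 (expect y -7,z 80,th 38) [-8.1 80.6 38.4] [[-0.6, -0.3], [-0.0, 0.9], [0.4, 0.7], [-0.3, -0.2], [0.6, -1.0]]
s19 [-23.3  78.9  44.2] [[-0.6, -0.4], [-0.2, 1.3], [0.7, 0.1], [0.0, 0.1], [0.1, -1.1]]
s19 lateral free [-16.8  44.1  44.1 -42.2] [[0.2, -0.7], [-0.0, 0.6], [0.2, 0.0], [-0.2, 0.7], [-0.2, -0.7]]
```

Request:
move_arm([
  [222,0,0,0,0],
  [222,0,0,0,0],
  [222,0,0,0,0],
])

```text
t: 22.37
ee_pos: [576.5, 4.5, 235.6]
orientation: [3.141, 0.052, -0.0]
ft_force: [-0.1, 0.4, 0.2]
width: 11.3
```

Run:
```python
from h import *
im=get_image("scene");cv2.imwrite("pics/s21.png",crop(im,180,160,110,85,7))
o=get_obs();print(o["ee_pos"],o["ft_force"],o["moment"],o["t"],o["width"])
```

```text
[576.43503301   4.66768118 235.39938817] [-0.03713493  1.04431791  0.6886548 ] [-0.0537596   0.08045679  0.03615164] 22.4167 11.30356913069011
```

View pics/s21.png

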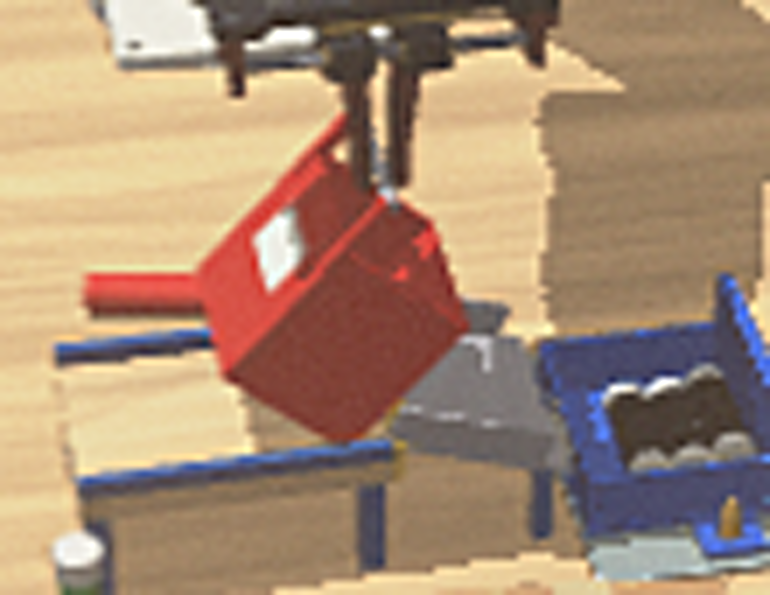

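Request:
move_arm([
  [222,0,0.003,0,0],
  [222,0,0.008,0,0],
  [222,0,0.014,0.0005,0],
  [222,0,0.02,0.0005,0],
  [222,0,0.026,0.0005,0],
])

```text
t: 22.83
ee_pos: [577.4, -21.8, 235.0]
orientation: [3.141, 0.052, -0.001]
ft_force: [0.0, -0.7, 0.7]
width: 11.4
```

```bash
python3 did.py 0 .026 .0005 0; cat cmd.json
python3 - <<'E'
from h import *
im=get_image("scene");cv2.imwrite("pics/s22.png",crop(im,180,160,110,85,7))
o=get_obs();print(o["ee_pos"],o["ft_force"],o["moment"],o["t"],o["width"])
E
```

```text
{"p": [577.5544216353129, -20.955981540072454, 235.175], "psi": -88.0975791603092}[577.48645828 -22.63694195 235.02064841] [ 0.12163254 -0.92151425 -0.48305075] [-0.04575795 -0.00680522 -0.01872084] 22.8833 11.000837908711967
```

View pics/s22.png

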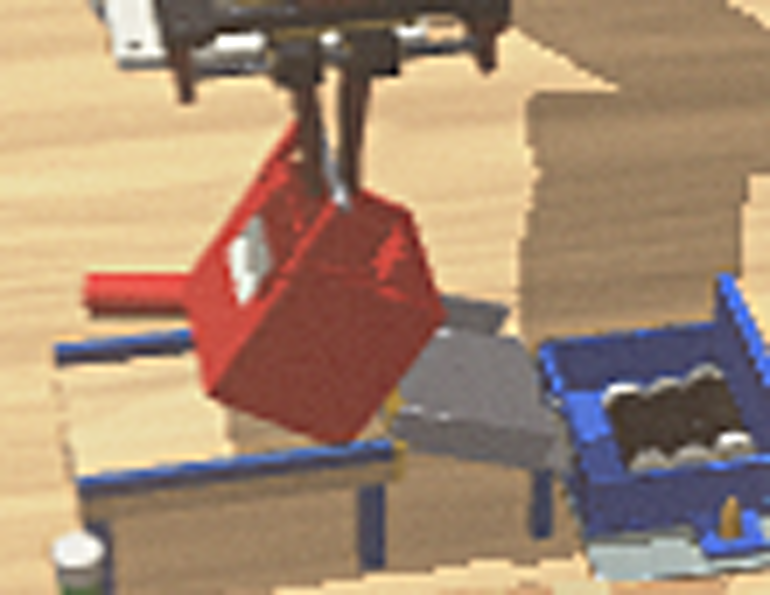

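Request:
move_arm([
  [222,0,0.005,0,0],
  [222,0,0.011,0.0005,0],
  [222,0,0.017,0.001,0],
  [222,0,0.022,0.0015,0],
  [222,0,0.027,0.002,0],
])

```text
t: 23.3
ee_pos: [578.4, -48.5, 233.1]
orientation: [3.141, 0.052, -0.0]
ft_force: [0.3, 0.0, -0.8]
width: 11.5
```

```bash
python3 did.py 0 .027 .002 0; cat cmd.json
python3 - <<'E'
from h import *
im=get_image("scene");cv2.imwrite("pics/s23.png",crop(im,180,160,110,85,7))
o=get_obs();print(o["ee_pos"],o["ft_force"],o["moment"],o["t"],o["width"])
E
```

```text
{"p": [578.4507516176417, -47.94109952319008, 233.175], "psi": -88.0975791603092}[578.39884725 -49.2268676  233.01456901] [-0.28685577 -0.31719329 -0.19563771] [-0.09240355 -0.01605635  0.05898328] 23.35 11.38660659579984
```

View pics/s23.png

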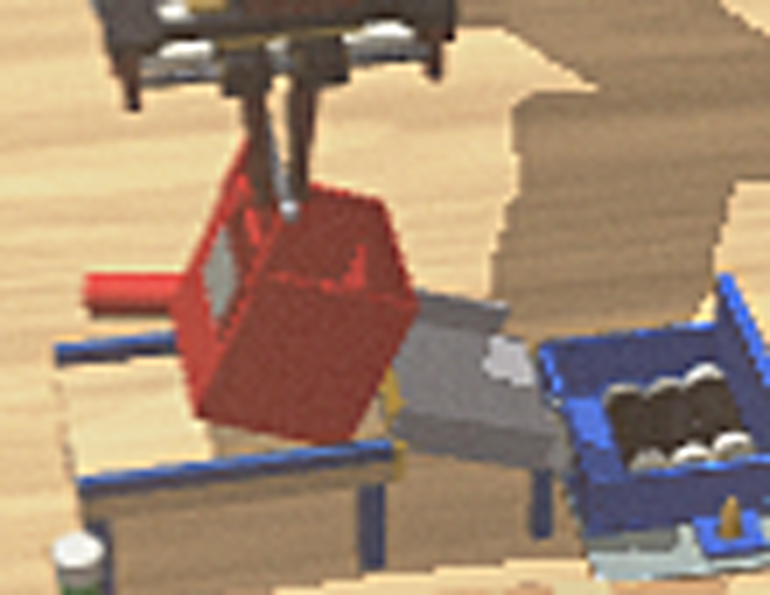

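Request:
move_arm([
  [222,0,0.005,0.001,0],
  [222,0,0.01,0.002,0],
  [222,0,0.015,0.0035,0],
  [222,0,0.02,0.005,0],
  [222,0,0.025,0.007,0],
])

```text
t: 23.77
ee_pos: [579.3, -73.5, 226.2]
orientation: [3.141, 0.052, 0.0]
ft_force: [0.2, -1.2, 1.2]
width: 11.4
```

```bash
python3 did.py 0 .025 .007 0; cat cmd.json
python3 - <<'E'
from h import *
im=get_image("scene");cv2.imwrite("pics/s24.png",crop(im,180,160,110,85,7))
o=get_obs();print(o["ee_pos"],o["ft_force"],o["moment"],o["t"],o["width"])
E
```

```text
{"p": [579.2806867864647, -72.92731987792862, 226.175], "psi": -88.0975791603092}[579.25507635 -74.23095966 225.8007103 ] [ 0.43636688 -1.68360082  0.90521261] [-0.20797669 -0.01520974 -0.02167995] 23.8167 11.695041132010042
```

View pics/s24.png

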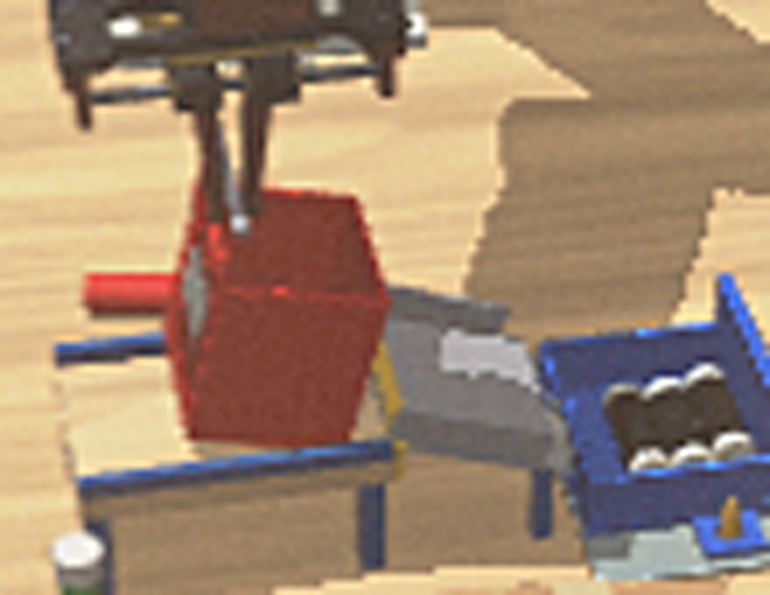

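Request:
move_arm([
  [222,0,0.004,0.0015,0],
  [222,0,0.008,0.0035,0],
  [222,0,0.012,0.005,0],
  [222,0,0.016,0.0075,0],
  [222,0,0.02,0.0095,0],
])

```text
t: 24.23
ee_pos: [580.0, -93.4, 216.5]
orientation: [3.141, 0.052, 0.0]
ft_force: [0.3, -1.4, 0.9]
width: 11.4
```

```bash
python3 did.py 0 .02 .0095 0; cat cmd.json
python3 - <<'E'
from h import *
im=get_image("scene");cv2.imwrite("pics/s25.png",crop(im,180,160,110,85,7))
o=get_obs();print(o["ee_pos"],o["ft_force"],o["moment"],o["t"],o["width"])
E
```

```text
{"p": [579.9446349215231, -92.91629616171946, 216.675], "psi": -88.0975791603092}[579.85452878 -93.89958947 216.10782136] [ 0.43636557 -1.9702935   0.54870466] [-0.30174171 -0.02473586 -0.04821625] 24.2833 11.189486122979662
```

View pics/s25.png

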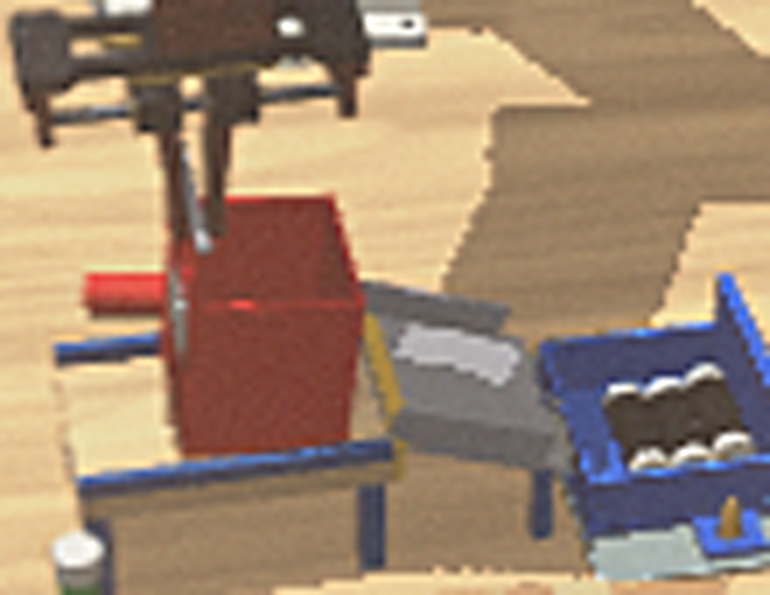

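Request:
move_arm([
  [222,0,0.003,0.0015,0],
  [222,0,0.006,0.003,0],
  [222,0,0.009,0.005,0],
  [222,0,0.0115,0.0065,0],
  [222,0,0.014,0.008,0],
])

```text
t: 24.7
ee_pos: [580.3, -107.0, 208.4]
orientation: [-3.141, -0.052, 0.0]
ft_force: [-1.2, -0.4, -0.7]
width: 11.3
```

```bash
python3 did.py 0 .014 .008 0; cat cmd.json
python3 - <<'E'
from h import *
im=get_image("scene");cv2.imwrite("pics/s26.png",crop(im,180,160,110,85,7))
o=get_obs();print(o["ee_pos"],o["ft_force"],o["moment"],o["t"],o["width"])
E
```

```text
{"p": [580.4093986160639, -106.90857956037304, 208.675], "psi": -88.0975791603092}[ 580.20604828 -107.40426689  208.13090893] [-0.17184781 -1.01856313 -0.29939509] [-0.20801812 -0.06069717 -0.0141195 ] 24.75 11.328629179511589
```

View pics/s26.png

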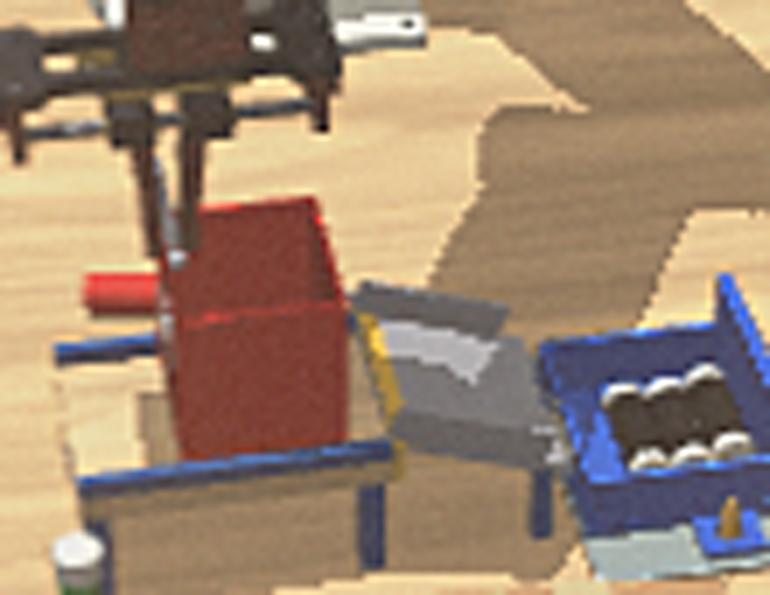

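Request:
move_arm([
  [222,0,0.001,0.0005,0],
  [222,0,0.002,0.001,0],
  [222,0,0.003,0.0015,0],
  [222,0,0.003,0.0015,0],
])

```text
t: 25.08
ee_pos: [580.5, -109.8, 207.2]
orientation: [-3.141, -0.052, -0.0]
ft_force: [0.3, -0.4, 0.0]
width: 11.2
```

Request:
move_arm([
  [150,0,0,0,0],
  [100,0,0,0,0],
  [100,0,0,0,0],
  [100,0,0,0,0],
  [100,0,0,0,0],
])

```text
t: 25.5
ee_pos: [580.5, -109.8, 207.2]
orientation: [-3.141, -0.052, -0.0]
ft_force: [-0.4, 0.0, -0.4]
width: 41.3
```

Request:
move_arm([
  [100,0,0,-0.01,0],
  [100,0,0,-0.03,0],
  [100,0,0,-0.06,0],
  [100,0,0,-0.09,0],
  [100,0,0,-0.12,0],
])

```text
t: 25.92
ee_pos: [580.3, -109.8, 329.2]
orientation: [-3.141, -0.052, -0.0]
ft_force: [-0.4, -0.1, 1.4]
width: 53.2
```

```bash
python3 did.py 0 .003 .0015 0; python3 did.py 0 0 -.12 0; cat cmd.json
python3 - <<'E'
from h import *
im=get_image("scene");cv2.imwrite("pics/s27.png",crop(im,180,160,110,85,7))
o=get_obs();print(o["ee_pos"],o["ft_force"],o["moment"],o["t"],o["width"],o["qpos"])
E
python3 plan.py 400 -250 328 - 6
```

```text
{"p": [580.5089908363226, -109.90692600294167, 327.175], "psi": -88.0975791603092}[ 583.07919458 -110.38117186  335.95031326] [ 1.75198177 -0.23572901  3.69779157] [ 0.0177376  -0.09810089 -0.00380368] 25.9667 53.471486306781394 [-2.07180686e-01  2.74797218e-01  1.60842875e+00  7.03889129e-05
  1.24851408e+00  1.33027875e+00]
cmd [ 580.5 -109.9  327.2] -88.1 dist/row 38.1 rollrow -0.0
[-0.0308, 0.0223, -0.0001, np.float64(-0.0)]
[-0.0617, 0.0447, -0.0003, np.float64(-0.0)]
[-0.0925, 0.067, -0.0004, np.float64(-0.0)]
[-0.1234, 0.0893, -0.0005, np.float64(-0.0)]
[-0.1542, 0.1117, -0.0007, np.float64(-0.0)]
[-0.1851, 0.134, -0.0008, np.float64(-0.0)]
```

View pics/s27.png

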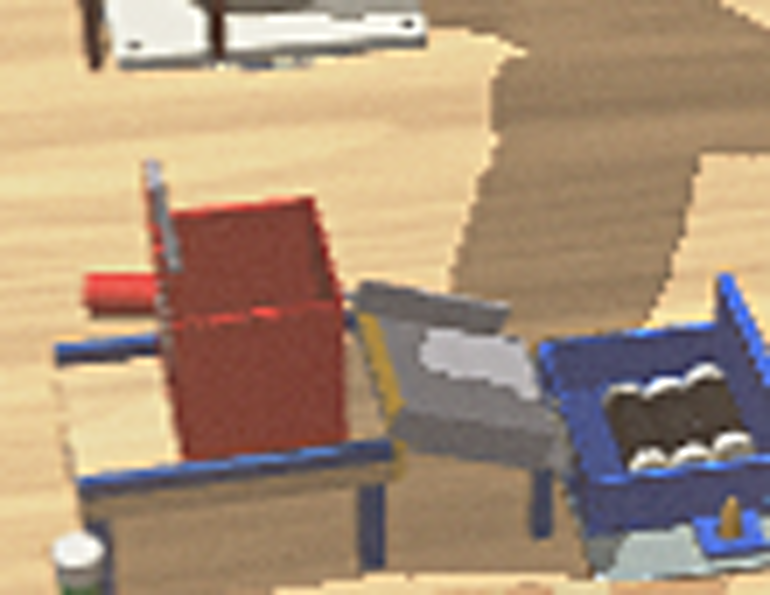

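Tote upright and released. I'll move the arm out of the way for a clear final look.

Request:
move_arm([
  [100,-0.02,0.02,0,0],
  [100,-0.05,0.05,0,0],
  [100,-0.08,0.08,0,0],
  [100,-0.11,0.11,0,0],
  [100,-0.14,0.14,0,0],
])

```text
t: 26.38
ee_pos: [445.9, -253.1, 327.9]
orientation: [3.141, 0.054, 0.001]
ft_force: [0.1, -1.0, -0.2]
width: 53.2
```

Request:
move_arm([
  [100,-0.025,0.03,0,0],
  [100,-0.05,0.06,0,0],
  [100,-0.07,0.09,0,0],
  [100,-0.08,0.11,0,0],
  [100,-0.08,0.11,0,0],
])

```text
t: 26.8
ee_pos: [369.2, -368.1, 328.0]
orientation: [3.139, 0.046, 0.001]
ft_force: [-0.8, -1.2, 0.1]
width: 53.4
```

Run:
```python
from h import *
im=get_image("top");cv2.imwrite("pics/t28.png",crop(im,190,95,200,150,4))
for c in("top","scene"):
  get_image(c)
  for k in("tote_center","tote_bar","roller0_center","tray_base","tray_wall","greybin","carton","spray","driver"):
    print(c,k,[(np.round(r["location"]).astype(int).tolist(),round(r["conf"],2)) for r in place_of(c,k)][:4])
o=get_obs();print(o["ee_pos"],o["ft_force"],o["t"])
```

```text
top tote_center [([581, -66, 128], 0.63), ([569, 223, 60], 0.38)]
top tote_bar [([582, -110, 215], 0.79), ([575, -1, 88], 0.35), ([566, 166, 8], 0.31)]
top roller0_center [([572, 202, 24], 0.67)]
top tray_base [([325, 570, 2], 0.92), ([579, 559, -6], 0.63), ([567, 166, 3], 0.57), ([466, -385, -3], 0.54)]
top tray_wall [([572, 224, 59], 0.78), ([619, 578, 54], 0.63), ([569, 97, 59], 0.25)]
top greybin [([468, -384, 0], 0.71)]
top carton [([790, 84, 4], 0.77)]
top spray [([766, -170, 3], 0.55), ([580, -110, 211], 0.22)]
top driver [([390, -52, 0], 0.75), ([580, -63, 126], 0.64)]
scene tote_center [([580, -70, 127], 0.76), ([790, 78, 0], 0.33)]
scene tote_bar [([576, -113, 205], 0.94)]
scene roller0_center [([567, 202, 24], 0.51)]
scene tray_base [([322, 571, 4], 0.97), ([573, 553, 1], 0.84), ([568, 168, 3], 0.8), ([566, 219, 61], 0.31)]
scene tray_wall [([306, 617, 54], 0.97), ([625, 583, 56], 0.89), ([566, 222, 60], 0.79)]
scene greybin [([463, -382, 1], 0.94), ([575, 0, -5], 0.45)]
scene carton [([791, 80, -1], 0.93)]
scene spray [([764, -174, 1], 0.87)]
scene driver [([570, 156, 22], 0.65)]
[ 370.95796061 -364.88048246  327.16474353] [-0.06647262  0.67632514  0.34409417] 27.85
```

View pics/t28.png

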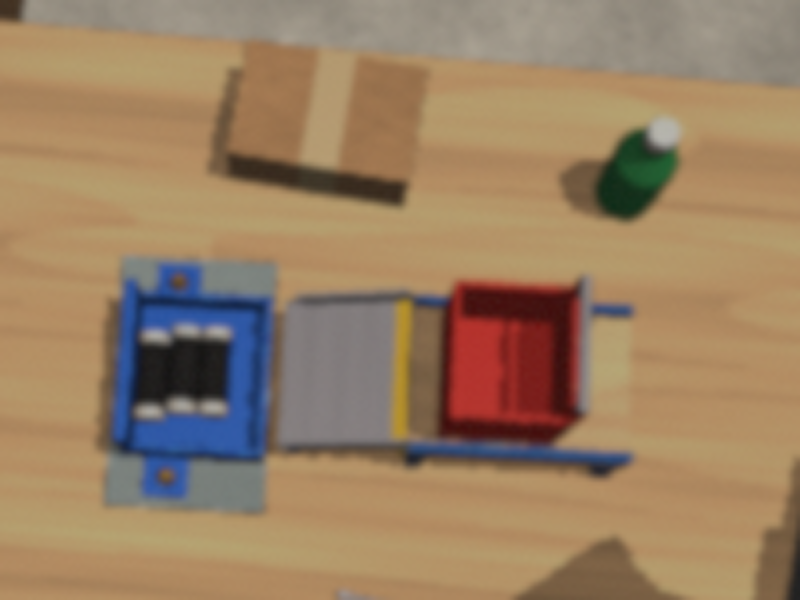

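```bash
python3 -c "
from workcell import *
print(close_job())"
```

```text
the job is handed in; nothing more can be done
None
```

The job is done and handed in at about 28 s of the 72 s allowed. The tray is refilled, and the empty tote stands upright on the deck.

- **Tray:** I took the robot's right-most of the three look-alikes, seated it on both pegs with its tall wall away from the chute, and released it. Contact came at the expected height.
- **Tote:** I slid it by its bar to the stop and tipped it to about 110 degrees on the chute. All three rollers ran into the tray.
- **Final checks:** The last top picture shows three rollers in the tray, both ears over the pegs and the tote empty. The grey bin, carton and spray bottle read within a few mm of where they started. The scene camera's network misplaced the screwdriver, but the top camera put it where it began.

Three things did not go cleanly:
- **At full tip:** the gripper apparently leaned on the tote, with up to about 24 N measured at the wrist (limit 40 N for gripper-body contact).
- **On the swing back:** bar friction kept the tote from turning, and its lower edge jammed on the deck at about 44 degrees with about 23 N on the wrist. I opened the fingers slightly so the bar could turn between them and walked it upright. No drop was seen.
- **Tote end position:** it stands about 22 mm short of the edge stop, not touching it.

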